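Dress the niche planter with glass pebbles and tulips

TASK

Fill the basin of the white planter with all the glass pebbles from the wooden tray, using the brass scoop and not your fingers to take them out of the tray (a pebble that gets spilled outside the tray may be picked up by hand). Once all the pebbles are in the basin, stand every wooden tulip in the planter's tall cup, foot down on the cup's floor and flower up. Finish with the scoop standing upright on its cork mat, and leave the ornaments where they are.

Things in the scene. Friction and masses are not known exactly. Their poses are not given: they have to be found in the camera images.
- tray: Open wooden trough, fixed; may swap places with the planter. Origin: centre of its underside. Outside 255 (x) by 84 (y) by 45 mm high, walls and floor 5 mm thick: inside x +-122.5, y +-37 mm, floor at z 5 mm, upright walls. Its yaw is about pi: the pebbles start in its -x part, far from the robot (x -122 to 20 mm); the near part is free to set the scoop down.
- scoop: Brass scoop, about 120 g. Origin: centre of its flat underside (x +-35, y +-32 mm). Open lip at x -35 mm, away from the robot (yaw about pi); floor 2.5 mm; side walls x -24 to 5, 18 mm high, 3 mm thick; back wall x 5 to 9, 24 mm high. Behind it an upright wooden handle bar centred at x 22 mm, 26 (x) by 18 mm (y), z 0 to 125 mm: grip it from above across y. It carries a few pebbles.
- pebble1: Glass pebble, a round bevelled disc 32 mm across at its waist (z = 7.5 to 9.5 mm), 17 mm high, 16 mm across top and bottom, 24 g, slippery (friction 0.25). Origin: centre of its underside as built. Between 6 and 8 of the eight are present.
- pebble2: Glass pebble, a round bevelled disc 32 mm across at its waist (z = 7.5 to 9.5 mm), 17 mm high, 16 mm across top and bottom, 24 g, slippery (friction 0.25). Origin: centre of its underside as built. Between 6 and 8 of the eight are present.
- pebble3: Glass pebble, a round bevelled disc 32 mm across at its waist (z = 7.5 to 9.5 mm), 17 mm high, 16 mm across top and bottom, 24 g, slippery (friction 0.25). Origin: centre of its underside as built. Between 6 and 8 of the eight are present.
- pebble4: Glass pebble, a round bevelled disc 32 mm across at its waist (z = 7.5 to 9.5 mm), 17 mm high, 16 mm across top and bottom, 24 g, slippery (friction 0.25). Origin: centre of its underside as built. Between 6 and 8 of the eight are present.
- pebble5: Glass pebble, a round bevelled disc 32 mm across at its waist (z = 7.5 to 9.5 mm), 17 mm high, 16 mm across top and bottom, 24 g, slippery (friction 0.25). Origin: centre of its underside as built. Between 6 and 8 of the eight are present.
- pebble6: Glass pebble, a round bevelled disc 32 mm across at its waist (z = 7.5 to 9.5 mm), 17 mm high, 16 mm across top and bottom, 24 g, slippery (friction 0.25). Origin: centre of its underside as built. Between 6 and 8 of the eight are present.
- pebble7: Glass pebble, a round bevelled disc 32 mm across at its waist (z = 7.5 to 9.5 mm), 17 mm high, 16 mm across top and bottom, 24 g, slippery (friction 0.25). Origin: centre of its underside as built. Between 6 and 8 of the eight are present.
- pebble8: Glass pebble, a round bevelled disc 32 mm across at its waist (z = 7.5 to 9.5 mm), 17 mm high, 16 mm across top and bottom, 24 g, slippery (friction 0.25). Origin: centre of its underside as built. Between 6 and 8 of the eight are present.
- stem1: Wooden tulip, 200 mm long, 35 g, lying at the robot's right, its foot to the left. Origin: middle of its length, on its underside; +x runs from foot (x -100 mm) to flower tip (x 100 mm). Green square stem 12 by 12 mm (y +-6, z 0 to 12 mm) from x -100 to 60 mm; flower 24 by 24 mm (y +-12, z 0 to 24 mm) from x 60 to 100 mm. 2 or 3 of the three are present.
- stem2: Wooden tulip, 200 mm long, 35 g, lying at the robot's right, its foot to the left. Origin: middle of its length, on its underside; +x runs from foot (x -100 mm) to flower tip (x 100 mm). Green square stem 12 by 12 mm (y +-6, z 0 to 12 mm) from x -100 to 60 mm; flower 24 by 24 mm (y +-12, z 0 to 24 mm) from x 60 to 100 mm. 2 or 3 of the three are present.
- stem3: Wooden tulip, 200 mm long, 35 g, lying at the robot's right, its foot to the left. Origin: middle of its length, on its underside; +x runs from foot (x -100 mm) to flower tip (x 100 mm). Green square stem 12 by 12 mm (y +-6, z 0 to 12 mm) from x -100 to 60 mm; flower 24 by 24 mm (y +-12, z 0 to 24 mm) from x 60 to 100 mm. 2 or 3 of the three are present.
- stem1_foot (a point): Centre of the foot end of stem1, on the stem's axis.
- stem2_foot (a point): Centre of the foot end of stem2, on the stem's axis.
- stem3_foot (a point): Centre of the foot end of stem3, on the stem's axis.
- planter: White ceramic planter, fixed; its place and yaw change. Origin: centre of its underside. An open basin at the -y side and, joined to it, a tall round cup at the +y side.
- basin (a point): Centre of the basin's inner floor (planter frame 0, -40, 5 mm), axes as the planter's. Inside 120 mm (x) by 104 mm (y); walls 5 mm thick, rim 45 mm above this point.
- cup (a point): Centre of the cup's inner floor (planter frame 0, 60, 5 mm), axes as the planter's. Inner diameter 60 mm, outer 70 mm, rim 110 mm above this point.
- mat: Cork mat, fixed, 130 (x) by 110 (y) by 4 mm high, home of the scoop. Origin: centre of its underside.
- candle: Ornament to leave alone: blue candle jar, 64 mm across, 70 mm high. Origin: centre of its underside.
- remote: Ornament to leave alone: black remote control, 40 by 110 by 16 mm, near the robot. Origin: centre of its underside.
- gift_tin: Ornament to leave alone: round gold tin, 110 mm across, 70 mm high. Origin: centre of its underside.

How it is judged:
By the outcome, as a careful person would: the job done as asked, in the order asked, and still so for the second after the job is handed in, with the robot touching nothing.
Of pebble1, pebble2, pebble3, pebble4, pebble5, pebble6, pebble7, pebble8 only 6 to 8 are there at a start; the rules pass over those that are not, and their reading is None.
Of stem1, stem2, stem3 only 2 to 3 are there at a start; the rules pass over those that are not, and their reading is None.
At some moment in a run one of stem1, stem2, stem3 may be knocked a few centimetres aside while the robot is not near it.
Once in a run the grip may slacken for a moment while it holds something.
It also fails if it takes over 210 s, if anything falls off the work surface, if the arm or the gripper's body presses on something with over 40 N, if the wrist force passes 120 N, or if a joint passes its speed limit or range.

ROBOT

A 7-joint arm with a two-finger parallel gripper is mounted at the origin on the work surface. World frame = base frame: x ahead of the robot, y to its left, z up, the work surface at z = 0. Lengths are in m, angles in rad, forces in N, time in s.
With the tool pointing down it reaches from about 0.4 to 0.875 m from the base axis. Payload 19.3 kg.
Tool frame: the origin (TCP) lies at the very end of the fingers, on their centre line; the grasp point (between the pads) lies 19 mm behind it; z points along the fingers, y is the line along which they close (so a half turn about z gives the same grasp; the last joint's range is limited). The gripper opens to 85 mm and grips with 20 to 120 N. Pads are 22 mm wide; open, the fingers measure 114 mm over their backs; the gripper's body (76 mm by 85 mm) begins 54 mm behind the grasp point. The pads swing forward as they close: fully open they stand 13 mm farther back than shut.
Start: joints at [-1.18, 0.521, -0.036, 1.599, 0.021, 1.021, -0.113], TCP at [0.278, 0.56, 0.231] pointing down, gripper open.
Joint ranges: [-2.91, 2.91], [-0.3, 2.13], [-1.5, 1.42], [0.17, 2.43], [-1.26, 4.41], [0.16, 1.93], [-2.52, 2.52]. Speed limits (rad/s): [1.89, 1.89, 2.39, 2.39, 3.01, 3.01, 3.01].

INTERFACE

Orientations are given as [roll, pitch, yaw] about the fixed x, y, z axes, in that order (R = Rz(yaw) Ry(pitch) Rx(roll)).
In Python, from workcell import observe, grab_frame, job_done gives the robot as it stands.
- The arm moves only by the tool move_arm, never from a script. Its argument "plan" is a list that holds one entry, the list of rows, each a list of 7 numbers: the shift along the tool's x, y, z each as a share of 0.02 m, from -1 to 1, then the turn, a rotation vector about the tool's x, y, z each as a share of 6 degrees, from -1 to 1, then the opening, from -1 (shut) to 1 (fully open). A call has exactly 10 rows; each row shifts and turns the commanded pose from where the row before left it, along the tool's axes as they then stand; what a row does not reach is not made up. A row lasts 1/10 s, in which the tool goes at most 50 mm and 8.59 degrees, less where a joint would pass 70% of its speed; a pose out of reach is approached as far as the arm can. A call with a number of a shift or a turn outside -1 to 1 is refused whole. A call with a gripper value outside its range is refused whole. The fingers move at their own pace and stop on an object; "grip_force" is the grip in N (left out, the last holds). Time passes only in rows, so rows that do not move let the fingers close, or fill a call up. It gives the time, the measured TCP pose, the force, the opening and the grip force at its end, in the units of the state.
- observe(): the state, without advancing time (a new reading comes with each control period).
- grab_frame(name): name is "side" or "top"; returns a dict with "color" (384x512x3 uint8, red, green, blue), "intrinsics" (3x3 intrinsics, pixels), "position" and "orientation" of the camera in the world. Camera axes: x right, y down, z forward; pixel columns grow to the right and rows downward; lengths in m; the calibration is good to about 2 mm. A picture is of the moment at which its call begins. There is no depth.
- job_done(): hands the job in; it is judged then, once.
The state is a dict: "clock": time; "qpos": joint angles; "qd": joint speeds; "joint_efforts": joint torques, N m; "position": TCP position; "tool_rot": TCP orientation; "force": force on the tool from outside, world axes, zero at the start; "moment": the same for the moment, N m; "grip_width": finger opening in m; "finger_force": force on a finger pad.
Only numpy, scipy, OpenCV 4.12 (cv2) and the standard library are available. Lean on these libraries where they do the work, as an engineer would, in place of code of your own. Each camera call takes 0.05 s, during which the arm holds its last target. There are 200 camera calls.

## Working session

There is one attempt and no reset: what is moved stays moved. The work goes in short steps, Python scripts to look and compute and a tool call to move; the robot and the scene stay as the last step left them, time stands still between calls to the robot, and variables do not carry over. Pictures are saved under pics/ and viewed, at most 14 in all, crops included, and the job is handed in when it is done.

Besides the shell and the picture viewer there is one more tool, called after "Emit:" as name(argument=value, ...), one argument or row to a line, values as JSON. move_arm: Moves the arm, as the interface text tells. Shift numbers are shares of 0.02 m and turn numbers shares of 6 degrees, none past 1 either way. Its arguments: {"type":"object","properties":{"plan":{"type":"array"},"grip_force":{"type":"number"}},"required":["plan"]}

```bash
mkdir -p pics; ls
cat > h.py <<'E'
import numpy as np, cv2
from workcell import observe, grab_frame
from scipy.spatial.transform import Rotation as R
def rot(o):
    o=np.array(o,float)
    if o.shape==(3,3): return o
    return R.from_euler('xyz',o).as_matrix()
def grab(n,fn=None):
    f=grab_frame(n)
    if fn: cv2.imwrite('pics/'+fn,f['color'][:,:,::-1])
    return f
def ray(f,uv):
    K=np.array(f['intrinsics']); d=np.linalg.solve(K,[uv[0],uv[1],1.]); return np.array(f['position']),rot(f['orientation'])@d
def plane(f,uv,z):
    p,d=ray(f,uv); return p+d*(z-p[2])/d[2]
def proj(f,X):
    c=np.array(f['intrinsics'])@(rot(f['orientation']).T@(np.array(X,float)-f['position'])); return c[:2]/c[2]
def tri(f1,u1,f2,u2):
    p1,d1=ray(f1,u1);p2,d2=ray(f2,u2)
    t=np.linalg.lstsq(np.c_[d1,-d2],p2-p1,rcond=None)[0]
    a=p1+d1*t[0];b=p2+d2*t[1]; return (a+b)/2,np.linalg.norm(a-b)
E
python3 - <<'E'
from h import *
import pickle
fs={}
for n in('side','top'):
    f=grab(n,n+'0.png'); fs[n]=f; print(n,f['position'],f['orientation'],np.array(f['intrinsics']).tolist())
pickle.dump(fs,open('f0.pkl','wb'))
s=observe(); print({k:np.round(v,3).tolist() for k,v in s.items()})
a=np.hstack([cv2.imread('pics/side0.png'),cv2.imread('pics/top0.png')])
E
```

```text
pics
side [-0.27739479  0.9169293   0.90633925] [-2.19844231  0.00704694 -2.37451494] [[456.16684727573806, 0.0, 250.7690147102638], [0.0, 456.16684727573806, 193.50652665541543], [0.0, 0.0, 1.0]]
top [0.33740799 0.0433719  1.1545524 ] [-2.96628689  0.00503458 -1.57147011] [[420.72621625869584, 0.0, 255.5057389621465], [0.0, 420.72621625869584, 192.3917571738179], [0.0, 0.0, 1.0]]
{'clock': 0.1, 'qpos': [-1.18, 0.522, -0.036, 1.6, 0.021, 1.021, -0.113], 'qd': [0.0, -0.001, -0.003, -0.005, 0.001, -0.0, -0.0], 'joint_efforts': [0.004, -92.848, 1.985, -37.054, 0.018, 0.005, -0.0], 'position': [0.278, 0.56, 0.231], 'tool_rot': [-3.141, 0.0, 2.681], 'force': [-0.773, 0.688, 0.138], 'moment': [0.003, 0.001, 0.008], 'finger_force': 0.0, 'grip_width': 0.086}
```

View pics/top0.png

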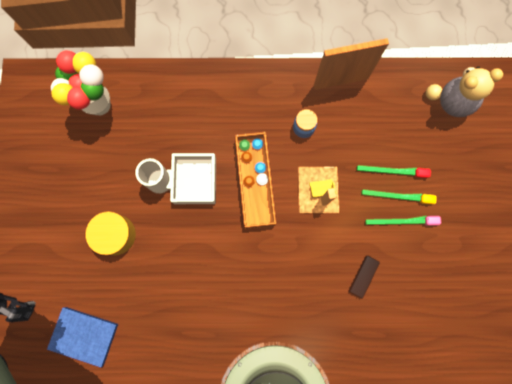

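View pics/side0.png

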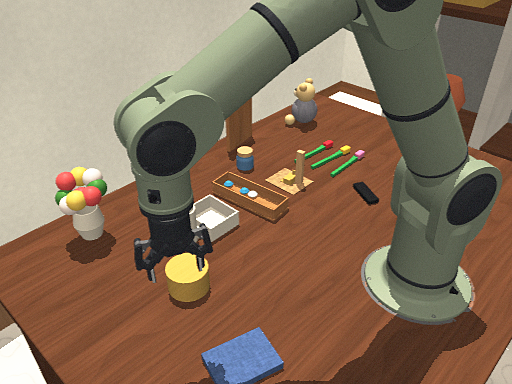

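Run:
```python
from h import *
import pickle
fs=pickle.load(open('f0.pkl','rb'))
t=fs['top'];s=fs['side']
im=t['color'][:,:,::-1]
a=cv2.resize(im[120:240,130:350],None,fx=3.6,fy=3.6,interpolation=cv2.INTER_CUBIC)
cv2.imwrite('pics/c0.png',a)
hs=cv2.cvtColor(t['color'],cv2.COLOR_RGB2HSV); hsS=cv2.cvtColor(s['color'],cv2.COLOR_RGB2HSV)
def comps(h,lo,hi,box,minA=8):
    m=cv2.inRange(h,lo,hi); M=np.zeros_like(m); x0,y0,x1,y1=box; M[y0:y1,x0:x1]=m[y0:y1,x0:x1]
    n,l,st,c=cv2.connectedComponentsWithStats(M)
    return [(st[i],c[i],(l==i)) for i in range(1,n) if st[i][4]>=minA],M
# stems
for nm,h,f,box in(('top',hs,t,(340,150,445,235)),('side',hsS,s,(295,125,375,185))):
    cs,_=comps(h,(40,100,40),(80,255,255),box)
    for st,c,m in cs:
        pts=np.argwhere(m)[:,::-1].astype(np.float32)
        pl=np.array([plane(f,p,.012 if nm=='top' else .009)[:2] for p in pts])
        d=np.linalg.svd(pl-pl.mean(0),full_matrices=False)[2][0]; 
        if d[1]>0:d=-d
        u=(pl-pl.mean(0))@d
        print(nm,'stem',st[4],'foot',np.round(pl.mean(0)+d*u.min(),3),'end',np.round(pl.mean(0)+d*u.max(),3),'yaw',round(float(np.arctan2(d[1],d[0])),3))
# rects on planes
def rect(lo,hi,box,z,nm):
    cs,M=comps(hs,lo,hi,box,30)
    pts=np.argwhere(M)[:,::-1]
    pl=np.array([plane(t,p,z)[:2] for p in pts]).astype(np.float32)
    r=cv2.minAreaRect(pl*1000); print(nm,len(pts),r)
rect((10,100,130),(25,255,255),(232,128,278,232),.045,'tray top')
rect((0,0,150),(179,60,255),(170,148,218,208),.05,'basin rim')
rect((12,60,150),(28,200,255),(297,165,342,214),.004,'mat')
```

```text
top stem 346 foot [ 0.609 -0.233] end [ 0.597 -0.394] yaw -1.641
top stem 342 foot [ 0.541 -0.244] end [ 0.524 -0.405] yaw -1.673
top stem 347 foot [ 0.458 -0.249] end [ 0.463 -0.413] yaw -1.537
side stem 105 foot [ 0.601 -0.272] end [ 0.597 -0.393] yaw -1.598
side stem 169 foot [ 0.538 -0.233] end [ 0.522 -0.406] yaw -1.663
side stem 158 foot [ 0.455 -0.239] end [ 0.461 -0.414] yaw -1.54
tray top 3909 ((572.2554931640625, 51.82820129394531), (123.88732147216797, 283.4402770996094), 89.8635025024414)
basin rim 2027 ((575.46533203125, 219.52816772460938), (134.66659545898438, 118.59752655029297), 0.9476219415664673)
mat 1673 ((549.7347412109375, -125.20075225830078), (114.21024322509766, 132.8292236328125), 89.89144897460938)
```

View pics/c0.png

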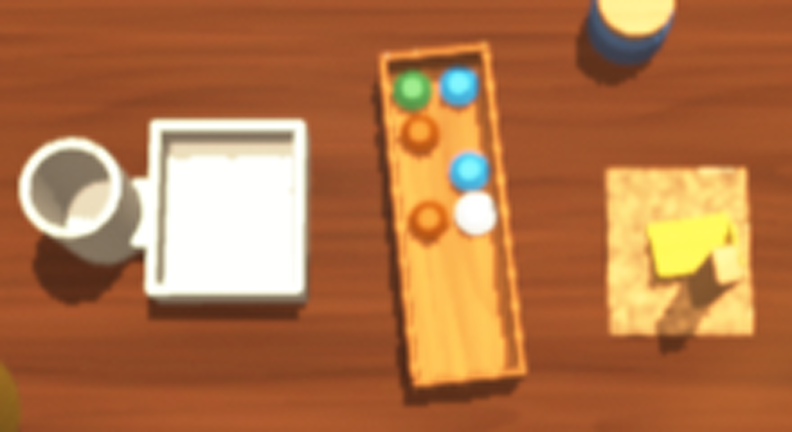

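Run:
```python
from h import *
import pickle
fs=pickle.load(open('f0.pkl','rb'))
t=fs['top'];s=fs['side']
cv2.imwrite('pics/c1.png',cv2.resize(s['color'][135:250,180:380,::-1],None,fx=4,fy=4,interpolation=cv2.INTER_CUBIC))
U=lambda x,y:((x+.5)/3.6-.5+130,(y+.5)/3.6-.5+120)
for nm,z,P in(('tray',.045,[(380,55),(487,45),(525,375),(412,385)]),('basin',.05,[(148,120),(305,120),(308,302),(145,298)]),('cup',.115,[(72,187)]),('mat',.004,[(605,168),(748,167),(754,335),(607,336)]),('handletop',.129,[(714,249),(735,246),(742,274),(717,282)]),('scooptopfloor',.02,[(648,223),(733,213),(660,277)]),('pebtops',.022,[(412,90),(459,85),(420,132),(470,171),(475,212),(428,221)])):
    q=np.array([plane(t,U(*p),z)[:2] for p in P]); e=np.diff(np.r_[q,q[:1]],axis=0)
    print(nm,np.round(q,3).tolist(),'c',np.round(q.mean(0),4),'len',np.round(np.linalg.norm(e,axis=1),3),'ang',np.round(np.degrees(np.arctan2(e[:,1],e[:,0])),1))
```

```text
tray [[0.694, 0.104], [0.702, 0.023], [0.45, -0.004], [0.442, 0.079]] c [0.572  0.0506] len [0.082 0.254 0.083 0.253] ang [ -84.6 -174.    95.     5.8]
basin [[0.642, 0.279], [0.642, 0.16], [0.503, 0.156], [0.506, 0.276]] c [0.5734 0.2178] len [0.118 0.139 0.12  0.136] ang [ -90.1 -178.1   88.5    1. ]
cup [[0.576, 0.317]] c [0.5755 0.3168] len [0.] ang [0.]
mat [[0.615, -0.069], [0.616, -0.181], [0.484, -0.181], [0.484, -0.069]] c [ 0.5497 -0.1249] len [0.111 0.132 0.112 0.132] ang [ -89.7 -180.    90.3   -0.4]
handletop [[0.528, -0.131], [0.53, -0.146], [0.51, -0.15], [0.505, -0.132]] c [ 0.5182 -0.1397] len [0.015 0.02  0.018 0.023] ang [ -81.9 -168.   107.7    3.4]
scooptopfloor [[0.568, -0.1], [0.576, -0.165], [0.526, -0.108]] c [ 0.5569 -0.1243] len [0.066 0.075 0.043] ang [-83.3 131.   11. ]
pebtops [[0.673, 0.081], [0.677, 0.044], [0.64, 0.074], [0.609, 0.036], [0.577, 0.032], [0.57, 0.068]] c [0.6243 0.0559] len [0.037 0.048 0.049 0.032 0.037 0.104] ang [ -83.8  141.2 -128.8 -173.4  101.     6.9]
```

View pics/c1.png

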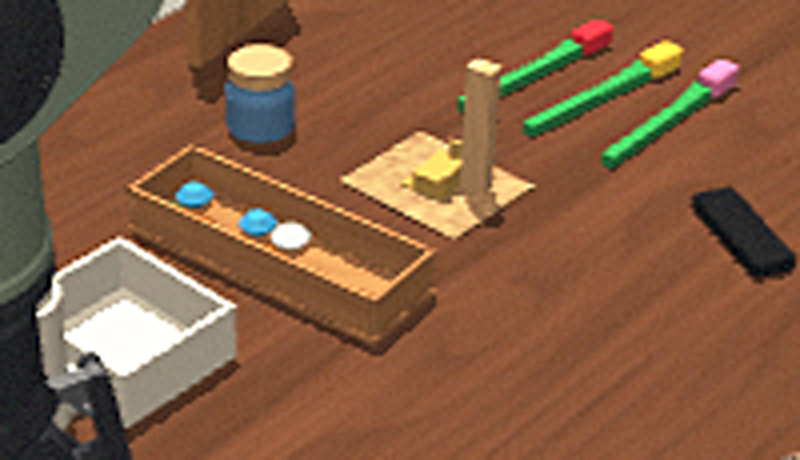

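Emit:
move_arm(
  plan=[
    [[-0.3,-1,0,0,0,-0.55,1],[-0.3,-1,0,0,0,-0.55,1],[-0.3,-1,0,0,0,-0.55,1],[-0.3,-1,0,0,0,-0.55,1],[-0.3,-1,0,0,0,-0.55,1],[-0.3,-1,0,0,0,-0.55,1],[-0.3,-1,0,0,0,-0.55,1],[-0.3,-1,0,0,0,-0.55,1],[-0.3,-1,0,0,0,-0.55,1],[-0.3,-1,0,0,0,-0.55,1]],
  ],
)

```text
clock: 1.1
position: [0.2964, 0.3537, 0.2312]
tool_rot: [-3.141, -0.0, -3.024]
force: [-0.2, -0.0, -0.4]
grip_width: 0.0856
finger_force: 0.0
```

Emit:
move_arm(
  plan=[
    [[-0.3,-1,0,0,0,0,1],[-0.3,-1,0,0,0,0,1],[-0.3,-1,0,0,0,0,1],[-0.3,-1,0,0,0,0,1],[-0.3,-1,0,0,0,0,1],[-0.3,-1,0,0,0,0,1],[-0.3,-1,0,0,0,0,1],[-0.3,-1,0,0,0,0,1],[-0.3,-1,0,0,0,0,1],[-0.3,-1,0,0,0,0,1]],
  ],
)

```text
clock: 2.1
position: [0.3791, 0.162, 0.2312]
tool_rot: [-3.141, -0.0, -3.026]
force: [0.3, 1.1, 0.6]
grip_width: 0.0854
finger_force: 0.0
```

```bash
cat >> h.py <<'E'
def go(target,yaw=None):
    """shift (units of 20 mm) in present tool axes from the measured pose to target; turn about tool z in units of 6 deg"""
    s=observe(); M=rot(s['tool_rot']); d=M.T@(np.array(target)-s['position'])
    print('clock',round(s['clock'],1),'pos',np.round(s['position'],4),'rpy',np.round(s['tool_rot'],3),'q',np.round(s['qpos'],2),'w',round(s['grip_width'],4),'F',np.round(s['force'],1))
    print('units',np.round(d/.02,2), 'turn', None if yaw is None else round(-((yaw-s['tool_rot'][2]+np.pi)%(2*np.pi)-np.pi)/np.radians(6),2))
E
python3 - <<'E'
from h import *
import pickle
fs=pickle.load(open('f0.pkl','rb'))
t=fs['top'];s=fs['side']
T=lambda x,y:((x+.5)/3.6-.5+130,(y+.5)/3.6-.5+120)
S=lambda x,y:((x+.5)/4-.5+180,(y+.5)/4-.5+135)
for nm,a,b in(('handle',(727,263),(484,68)),('tray far right',(487,45),(195,147)),('tray near right',(525,375),(434,253)),('tray near left',(412,385),(378,298)),('basin near right',(308,302),(235,308)),('basin far right',(305,120),(122,240))):
    print(nm,np.round(tri(t,T(*a),s,S(*b)),4))
go([.518,-.14,.25],np.radians(187))
E
```

```text
Traceback (most recent call last):
ValueError: setting an array element with a sequence. The requested array has an inhomogeneous shape after 1 dimensions. The detected shape was (2,) + inhomogeneous part.
```

Emit:
move_arm(
  plan=[
    [[-0.3,-1,0,0,0,0,1],[-0.3,-1,0,0,0,0,1],[-0.3,-1,0,0,0,0,1],[-0.3,-1,0,0,0,0,1],[-0.3,-1,0,0,0,0,1],[-0.3,-1,0,0,0,0,1],[-0.3,-1,0,0,0,0,1],[-0.3,-1,0,0,0,0,1],[-0.3,-1,0,0,0,0,1],[-0.3,-1,0,0,0,0,1]],
  ],
)

```text
clock: 3.1
position: [0.4617, -0.0297, 0.2312]
tool_rot: [-3.142, -0.0, -3.026]
force: [0.1, 0.4, -1.1]
grip_width: 0.0854
finger_force: 0.0
```

Run:
```python
from h import *
import pickle
fs=pickle.load(open('f0.pkl','rb'))
t=fs['top'];s=fs['side']
T=lambda x,y:((x+.5)/3.6-.5+130,(y+.5)/3.6-.5+120)
S=lambda x,y:((x+.5)/4-.5+180,(y+.5)/4-.5+135)
for nm,a,b in(('handle',(727,263),(484,68)),('tray far right',(487,45),(195,147)),('tray near right',(525,375),(434,253)),('tray near left',(412,385),(378,298)),('basin near right',(308,302),(235,308)),('basin far right',(305,120),(122,240))):
    p,e=tri(t,T(*a),s,S(*b)); print(nm,np.round(p,4),round(e,4))
# scoop handle base/ lip in side + full handle top via top plane at triangulated z
go([.518,-.14,.14],np.radians(187))
```

```text
handle [ 0.5187 -0.1405  0.1246] 0.0001
tray far right [0.7025 0.0222 0.0412] 0.0018
tray near right [ 0.4511 -0.0033  0.0407] 0.0026
tray near left [0.4413 0.0784 0.0471] 0.0019
basin near right [0.5075 0.1592 0.0463] 0.0094
basin far right [0.6426 0.1604 0.0447] 0.0016
clock 3.1 pos [ 0.4617 -0.0297  0.2312] rpy [-3.142 -0.    -3.026] q [-0.17  0.27  0.13  2.02 -0.04  0.86  1.67] w 0.0854 F [ 0.1  0.4 -1.1]
units [-2.17 -5.8   4.56] turn -0.07
```

Emit:
move_arm(
  plan=[
    [[-0.36,-0.97,0,0,0,0,1],[-0.36,-0.97,0,0,0,0,1],[-0.36,-0.97,0,0,0,0,1],[-0.36,-0.97,0.2,0,0,0,1],[-0.36,-0.97,0.4,0,0,0,1],[-0.37,-0.95,0.7,0,0,0,1],[0,0,1,0,0,0,1],[0,0,1,0,0,0,1],[0,0,0.5,0,0,0,1],[0,0,0,0,0,0,1]],
  ],
)

```text
clock: 4.1
position: [0.5173, -0.139, 0.1543]
tool_rot: [3.141, -0.002, -3.026]
force: [-0.3, -0.3, 0.9]
grip_width: 0.0855
finger_force: 0.0
```

Run:
```python
from h import *
go([.5187,-.1405,.084],np.radians(187))
f=grab('top');g=grab('side')
a=cv2.resize(f['color'][150:230,280:360,::-1],(400,400),interpolation=cv2.INTER_CUBIC)
b=cv2.resize(g['color'][100:200,250:350,::-1],(400,400),interpolation=cv2.INTER_CUBIC)
cv2.imwrite('pics/p1.png',np.hstack([a,b]))
```

```text
clock 4.1 pos [ 0.5173 -0.139   0.1543] rpy [ 3.141e+00 -2.000e-03 -3.026e+00] q [ 0.04  0.49  0.15  1.91 -0.1   0.75  1.93] w 0.0855 F [-0.3 -0.3  0.9]
units [-0.07 -0.09  3.51] turn -0.07
```

View pics/p1.png

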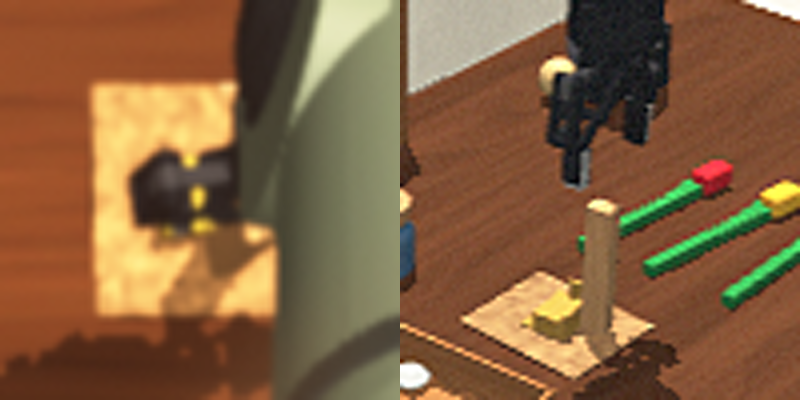

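Emit:
move_arm(
  plan=[
    [[-0.07,-0.09,0.9,0,0,0,1],[0,0,0.9,0,0,0,1],[0,0,0.9,0,0,0,1],[0,0,0.8,0,0,0,1],[0,0,0,0,0,0,1],[0,0,0,0,0,0,-1],[0,0,0,0,0,0,-1],[0,0,0,0,0,0,-1],[0,0,0,0,0,0,-1],[0,0,0,0,0,0,-1]],
  ],
  grip_force=80,
)

```text
clock: 5.2
position: [0.5199, -0.1408, 0.0858]
tool_rot: [-3.141, 0.001, -3.026]
force: [-1.2, 0.0, 6.3]
grip_width: 0.0172
finger_force: 77.6
```

Run:
```python
from h import *
go([.5187,-.1405,.084],np.radians(187)); print(observe()['finger_force'])
```

```text
clock 5.2 pos [ 0.5199 -0.1408  0.0858] rpy [-3.141e+00  1.000e-03 -3.026e+00] q [ 0.06  0.6   0.12  1.95 -0.12  0.6   1.95] w 0.0172 F [-1.2  0.   6.3]
units [0.06 0.02 0.09] turn -0.07
77.61144161224365
```

Emit:
move_arm(
  plan=[
    [[0,0,-0.6,0,0,0,-1],[0,0,-1,0,0,0,-1],[0,0,-1,0,0,0,-1],[0,0,-1,0,0,0,-1],[0.1,0.5,-0.4,0,0,0.12,-1],[0.12,1,0,0,0,0,-1],[0.12,1,0,0,0,0,-1],[0.12,1,0,0,0,0,-1],[0.12,1,0,0,0,0,-1],[0.12,1,0,0,0,0,-1]],
  ],
)

```text
clock: 6.2
position: [0.494, -0.0321, 0.1661]
tool_rot: [-3.142, 0.0, -3.039]
force: [0.6, 0.1, -1.6]
grip_width: 0.0168
finger_force: 78.0
```

Emit:
move_arm(
  plan=[
    [[0.12,1,0,0,0,0,-1],[0.12,1,0,0,0,0,-1],[0.12,1,0,0,0,0,-1],[0.1,0.7,0,0,0,0,-1],[0,0,0,0,0,0,-1],[0,0,0,0,0,0,-1],[0,0,0,0,0,0,-1],[0,0,0,0,0,0,-1],[0,0,0,0,0,0,-1],[0,0,0,0,0,0,-1]],
  ],
)

```text
clock: 7.2
position: [0.4776, 0.0395, 0.1653]
tool_rot: [-3.142, -0.0, -3.04]
force: [-0.1, 0.3, -2.2]
grip_width: 0.0171
finger_force: 78.0
```

Run:
```python
from h import *
go([.4785,.0408,.1],np.radians(185.9)); print(observe()['finger_force'])
f=grab('top');g=grab('side')
a=cv2.resize(f['color'][120:240,225:305,::-1],(400,600),interpolation=cv2.INTER_CUBIC)
b=cv2.resize(g['color'][120:240,200:280,::-1],(400,600),interpolation=cv2.INTER_CUBIC)
cv2.imwrite('pics/p2.png',np.hstack([a,b]))
```

```text
clock 7.2 pos [0.4776 0.0395 0.1653] rpy [-3.142 -0.    -3.04 ] q [-0.31  0.39  0.13  2.05 -0.08  0.71  1.54] w 0.0171 F [-0.1  0.3 -2.2]
units [-0.05  0.06  3.27] turn -0.01
78.02804231643677
```

View pics/p2.png

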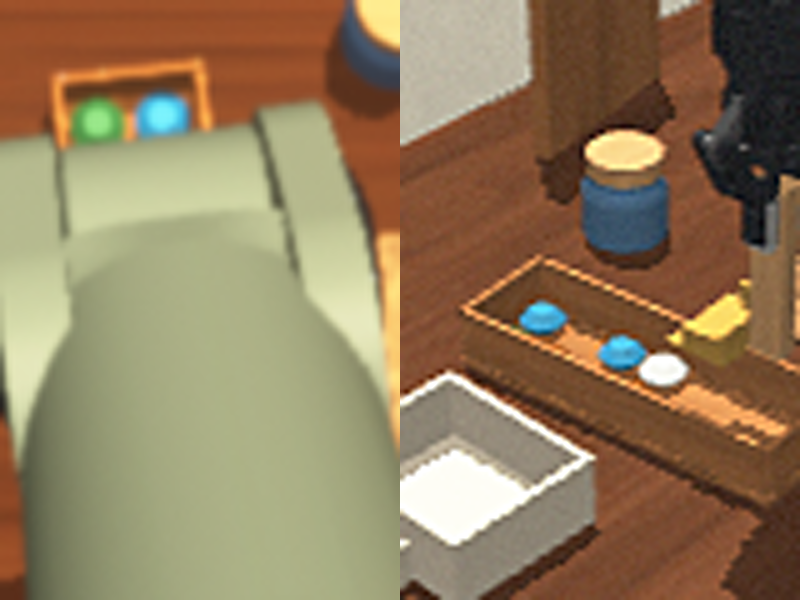

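Emit:
move_arm(
  plan=[
    [[-0.05,0.06,0.6,0,0,0,-1],[0,0,0.8,0,0,0,-1],[0,0,0.8,0,0,0,-1],[0,0,0.6,0,0,0,-1],[0,0,0.5,0,0,0,-1],[0,0,0.3,0,0,0,-1],[0,0,0.2,0,0,0,-1],[0,0,0.1,0,0,0,-1],[0,0,0,0,0,0,-1],[0,0,0,0,0,0,-1]],
  ],
)

```text
clock: 8.3
position: [0.4786, 0.0412, 0.0876]
tool_rot: [3.142, 0.001, -3.039]
force: [-0.7, 0.5, -1.2]
grip_width: 0.0174
finger_force: 78.1
```

Run:
```python
from h import *
go([.4785,.0408,.0868],np.radians(185.9))
s=observe();print(s['moment'])
g=grab('side')
K=g
b=cv2.resize(g['color'][140:230,200:320,::-1],(800,600),interpolation=cv2.INTER_CUBIC)
cv2.imwrite('pics/p3.png',b)
```

```text
clock 8.3 pos [0.4786 0.0412 0.0876] rpy [ 3.142e+00  1.000e-03 -3.039e+00] q [-0.29  0.53  0.1   2.09 -0.11  0.52  1.57] w 0.0174 F [-0.7  0.5 -1.2]
units [ 0.01 -0.02  0.04] turn -0.0
[-0.03994021 -0.02975554  0.02789993]
```

View pics/p3.png

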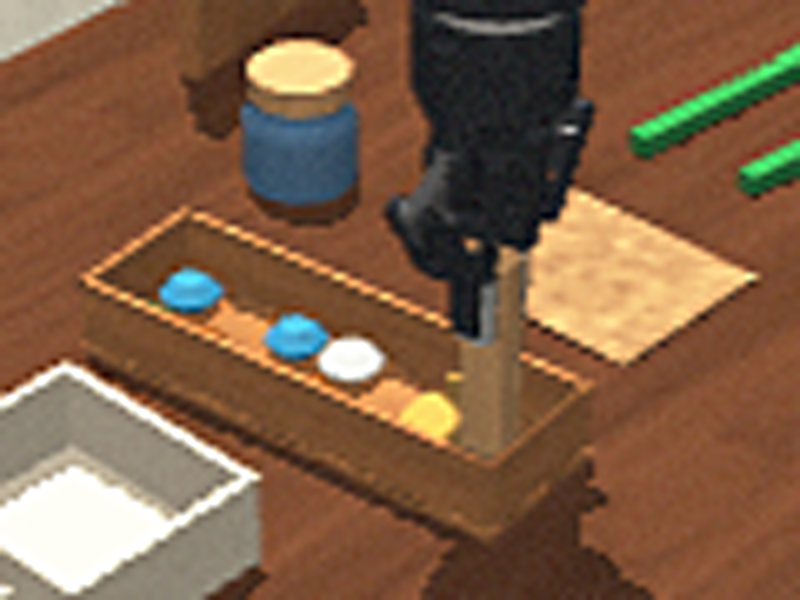

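Emit:
move_arm(
  plan=[
    [[0,0,0,0,0.17,0,-1],[-0.3,0,0,0,0,0,-1],[-0.4,0,0,0,0,0,-1],[-0.4,0,0,0,0,0,-1],[-0.4,0,0,0,0,0,-1],[-0.4,0,0,0,0,0,-1],[-0.4,0,0,0,0,0,-1],[-0.4,0,0,0,0,0,-1],[-0.3,0,0,0,0,0,-1],[0,0,0,0,0,0,-1]],
  ],
)

```text
clock: 9.35
position: [0.5393, 0.0474, 0.0873]
tool_rot: [3.141, -0.017, -3.039]
force: [-2.5, -0.2, 16.9]
grip_width: 0.017
finger_force: 79.5
```

```bash
cat >> h.py <<'E'
C=np.array([.572,.0506]);D=np.array([.9947,.1028]);N=np.array([-.1028,.9947])
def tray():
    s=observe(); p=np.array(s['position'][:2])-C
    M=rot(s['tool_rot']); tilt=np.degrees(np.arcsin(-(M[:,2]@[D[0],D[1],0])))
    print('clk',round(s['clock'],1),'tray s,l mm',np.round([p@D*1000,p@N*1000],1),'z',np.round(s['position'][2],4),'tilt(lip down +)',round(tilt,2),'yaw',round(np.degrees(s['tool_rot'][2])%360,2),'F',np.round(s['force'],1),'w',round(s['grip_width'],4),'q',np.round(s['qpos'],2))
def pic(fn,sb=None,tb=None):
    o=[]
    for n,b in(('side',sb),('top',tb)):
        if b:
            f=grab(n); x0,y0,x1,y1=b; o.append(cv2.resize(f['color'][y0:y1,x0:x1,::-1],(800 if not(sb and tb) else 400,600),interpolation=cv2.INTER_CUBIC))
    cv2.imwrite('pics/'+fn,np.hstack(o))
E
python3 -c "
from h import *
tray()"
```

```text
clk 9.3 tray s,l mm [-32.8   0.1] z 0.0873 tilt(lip down +) 0.97 yaw 185.86 F [-2.5 -0.2 16.9] w 0.017 q [-0.27  0.6   0.11  1.93 -0.11  0.63  1.57]
```

Emit:
move_arm(
  plan=[
    [[-0.2,0,-0.03,0,0,0,-1],[-0.2,0,0,0,0,0,-1],[-0.2,0,0,0,0,0,-1],[-0.2,0,0,0,0,0,-1],[-0.2,0,0,0,0,0,-1],[0,0,0,0,0,0,-1],[0,0,0,0,0,0,-1],[0,0,0,0,0,0,-1],[0,0,0,0,0,0,-1],[0,0,0,0,0,0,-1]],
  ],
)

```text
clock: 10.35
position: [0.5579, 0.0493, 0.0869]
tool_rot: [3.142, -0.019, -3.039]
force: [-2.9, -0.1, 7.2]
grip_width: 0.0167
finger_force: 78.5
```

```bash
python3 -c "
from h import *
tray(); pic('p4.png',(200,140,320,230))"
```

```text
clk 10.3 tray s,l mm [-14.2   0.2] z 0.0869 tilt(lip down +) 1.09 yaw 185.87 F [-2.9 -0.1  7.2] w 0.0167 q [-0.27  0.63  0.11  1.87 -0.11  0.66  1.58]
```

View pics/p4.png

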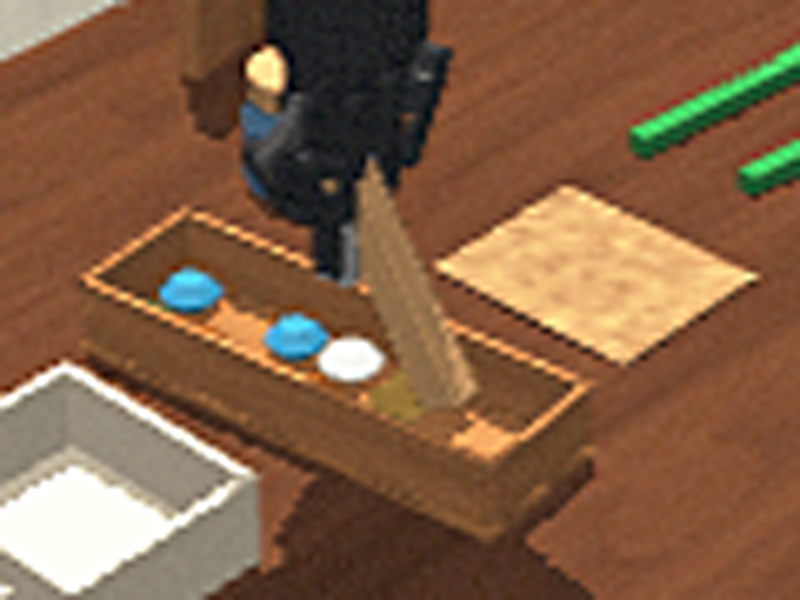

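Emit:
move_arm(
  plan=[
    [[0,0,0,0,0,0,1],[0,0,0,0,0,0,1],[0,0,0,0,0,0,1],[0,0,0,0,0,0,1],[0,0,0,0,0,0,1],[0,0,0,0,-0.17,0,1],[0,0,0,0,0,0,1],[0,0,0,0,0,0,1],[0,0,0,0,0,0,1],[0,0,0,0,0,0,1]],
  ],
  grip_force=120,
)

```text
clock: 11.4
position: [0.5581, 0.0493, 0.0865]
tool_rot: [-3.142, 0.0, -3.039]
force: [0.4, 0.4, -0.3]
grip_width: 0.0852
finger_force: 0.0
```

```bash
python3 -c "
from h import *
tray(); pic('p5.png',(200,140,320,230))"
```

```text
clk 11.4 tray s,l mm [-14.    0.2] z 0.0865 tilt(lip down +) -0.0 yaw 185.88 F [ 0.4  0.4 -0.3] w 0.0852 q [-0.27  0.62  0.11  1.89 -0.11  0.63  1.58]
```

View pics/p5.png

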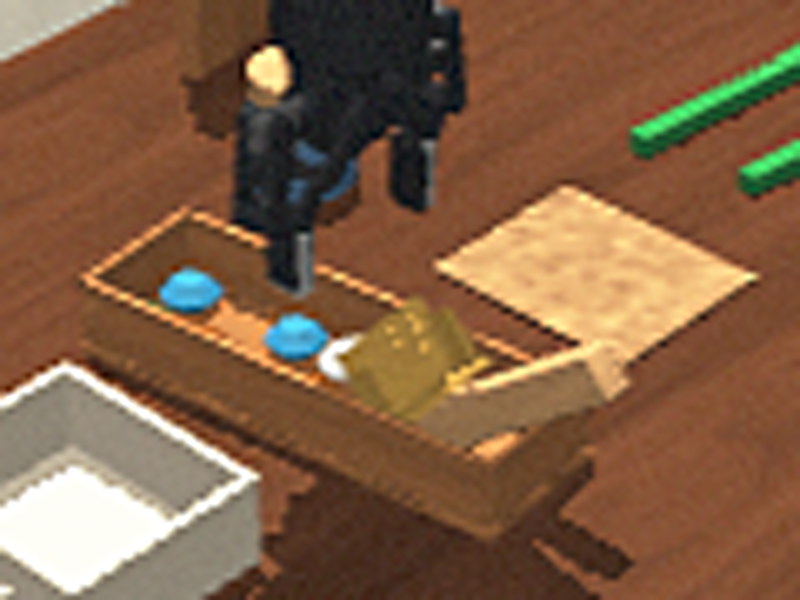

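Emit:
move_arm(
  plan=[
    [[0,0,-1,0,0,0,1],[0,0,-1,0,0,0,1],[0,0,-1,0,0,0,1],[0,0,-1,0,0,0,1],[0.4,-1,0,0,0,0,1],[0.4,-1,0,0,0,0,1],[0.4,-1,0,0,0,0,1],[0.4,-1,0,0,0,0,1],[0.4,-1,0,0,0,0,1],[0.4,-1,0,0,0,0,1]],
  ],
)

```text
clock: 12.45
position: [0.5222, -0.0758, 0.1665]
tool_rot: [-3.142, 0.0, -3.039]
force: [1.2, -0.3, -0.8]
grip_width: 0.085
finger_force: 0.0
```

Emit:
move_arm(
  plan=[
    [[0,-1,0,0,0,0,1],[0,-1,0,0,0,0,1],[0,-1,0,0,0,0,1],[0,-1,0,0,0,0,1],[0,-1,0,0,0,0,1],[0,-1,0,0,0,0,1],[0,0,0,0,0,0,1],[0,0,0,0,0,0,1],[0,0,0,0,0,0,1],[0,0,0,0,0,0,1]],
  ],
)

```text
clock: 13.45
position: [0.5349, -0.1935, 0.1665]
tool_rot: [3.141, -0.0, -3.038]
force: [0.3, -0.1, 0.7]
grip_width: 0.0854
finger_force: 0.0
```

```bash
python3 -c "
from h import *
tray(); pic('p6.png',(240,150,320,240),(225,120,305,240))"
```

```text
clk 13.4 tray s,l mm [ -62. -239.] z 0.1665 tilt(lip down +) 0.0 yaw 185.94 F [ 0.3 -0.1  0.7] w 0.0854 q [ 0.13  0.52  0.15  1.82 -0.1   0.81  2.01]
```

View pics/p6.png

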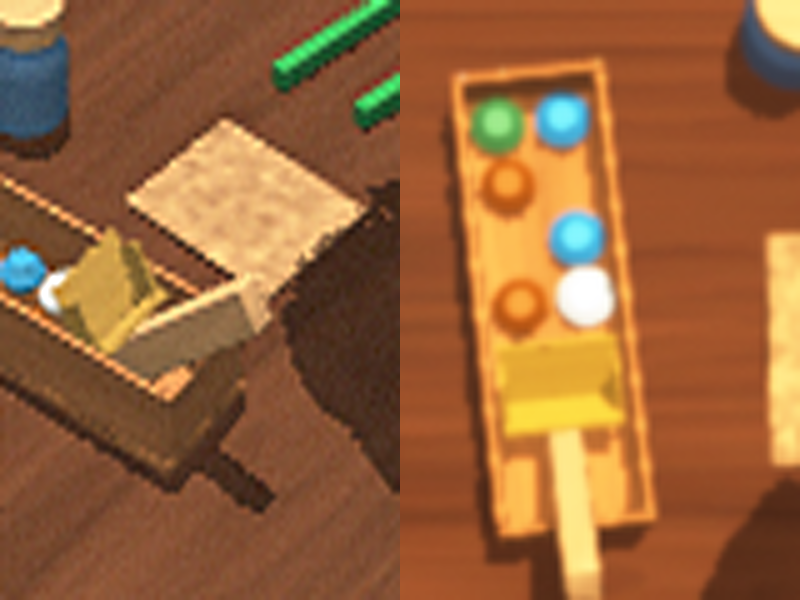

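Run:
```python
from h import *
f=grab('top');g=grab('side')
for nm,a,b in(('end upper edge',(582,575),(250,279)),('white top',(585,292),(55,285)),('handle/backwall junction',(567,432),(128,335))):
    u=(225+(a[0]-400+.5)/5-.5,120+(a[1]+.5)/5-.5); v=(240+(b[0]+.5)/5-.5,150+(b[1]+.5)/6.667-.5)
    p,e=tri(f,u,g,v); print(nm,np.round(p,4),round(e,4), 's,l',np.round([(p[:2]-C)@D,(p[:2]-C)@N],4))
hs=cv2.cvtColor(f['color'],cv2.COLOR_RGB2HSV)
print(hs[228:246:2,255:268].tolist()[::3])
```

```text
end upper edge [0.4172 0.0352 0.1029] 0.001 s,l [-0.1556  0.0006]
white top [0.581  0.0334 0.017 ] 0.0042 s,l [ 0.0072 -0.0181]
handle/backwall junction [0.5023 0.0446 0.032 ] 0.0082 s,l [-0.0699  0.0012]
[[[10, 181, 96], [13, 171, 158], [18, 147, 243], [23, 123, 254], [24, 119, 254], [24, 120, 254], [24, 118, 254], [24, 118, 254], [21, 134, 251], [14, 168, 184], [11, 181, 100], [10, 184, 94], [10, 183, 96]], [[9, 179, 87], [11, 179, 91], [14, 167, 162], [18, 146, 244], [22, 128, 253], [22, 127, 253], [22, 131, 252], [21, 132, 250], [21, 135, 248], [17, 151, 237], [13, 175, 185], [10, 188, 153], [10, 188, 152]], [[10, 182, 84], [10, 182, 84], [10, 180, 88], [12, 178, 119], [13, 171, 167], [13, 171, 174], [12, 173, 162], [12, 174, 161], [12, 177, 166], [12, 179, 174], [11, 185, 165], [10, 191, 159], [10, 191, 160]]]
```

Emit:
move_arm(
  plan=[
    [[0.35,1,0,0,0,0,1],[0.35,1,0,0,0,0,1],[0.35,1,0,0,0,0,1],[0.35,1,0,0,0,0,1],[0.35,1,0,0,0,0,1],[0.35,1,0,0,0,0,1],[0.35,1,0,0,0,0,1],[0.35,1,0,0,0,0,1],[0.35,1,0,0,0,0,1],[0.35,1,0,0,0,0,1]],
  ],
  grip_force=70,
)

```text
clock: 14.65
position: [0.4443, -0.0017, 0.1666]
tool_rot: [3.142, 0.0, -3.039]
force: [0.6, -0.4, -0.3]
grip_width: 0.0858
finger_force: 0.0
```

Emit:
move_arm(
  plan=[
    [[0.35,1,0,0,0,0,1],[0.35,0.95,0,0,0,0,1],[0,0,0,0,0,0,1],[0,0,0.5,0,0,0,1],[0,0,0.7,0,0,0,1],[0,0,0.8,0,0,0,1],[0,0,0,0,0,0,1],[0,0,0,0,0,0,1],[0,0,0,0,0,0,1],[0,0,0,0,0,0,1]],
  ],
)

```text
clock: 15.65
position: [0.4271, 0.0347, 0.127]
tool_rot: [3.142, 0.001, -3.039]
force: [1.4, -0.0, -0.4]
grip_width: 0.0855
finger_force: 0.0
```

```bash
python3 -c "
from h import *
tray(); go([.4268,.0356,.0605])"
```

```text
clk 15.7 tray s,l mm [-145.7   -0.9] z 0.127 tilt(lip down +) -0.05 yaw 185.86 F [ 1.4 -0.  -0.4] w 0.0855 q [-0.3   0.39  0.11  2.2  -0.08  0.56  1.53]
clock 15.7 pos [0.4271 0.0347 0.127 ] rpy [ 3.142e+00  1.000e-03 -3.039e+00] q [-0.3   0.39  0.11  2.2  -0.08  0.56  1.53] w 0.0855 F [ 1.4 -0.  -0.4]
units [0.02 0.05 3.32] turn None
```

Emit:
move_arm(
  plan=[
    [[0,0.05,0.8,0,0,0,1],[0,0,0.8,0,0,0,1],[0,0,0.9,0,0,0,1],[0,0,0.8,0,0,0,1],[0,0,0,0,0,0,1],[0,0,0,0,0,0,-1],[0,0,0,0,0,0,-1],[0,0,0,0,0,0,-1],[0,0,0,0,0,0,-1],[0,0,0,0,0,0,-1]],
  ],
  grip_force=100,
)

```text
clock: 16.65
position: [0.427, 0.036, 0.0608]
tool_rot: [3.141, 0.001, -3.039]
force: [0.9, 0.9, 2.8]
grip_width: 0.0167
finger_force: 97.3
```

```bash
python3 -c "
from h import *
tray()"
```

```text
clk 16.6 tray s,l mm [-145.8    0.3] z 0.0608 tilt(lip down +) -0.05 yaw 185.89 F [0.9 0.9 2.8] w 0.0167 q [-0.28  0.53  0.07  2.23 -0.1   0.38  1.55]
```

Gripped. Lift 3 mm and rotate upright, rigidly about the heel.

Emit:
move_arm(
  plan=[
    [[0,0,-0.2,0,0,0,-1],[-0.3,0,-0.38,0,1,0,-1],[-0.3,0,-0.38,0,1,0,-1],[-0.3,0,-0.38,0,1,0,-1],[-0.3,0,-0.38,0,1,0,-1],[-0.3,0,-0.38,0,1,0,-1],[-0.3,0,-0.38,0,1,0,-1],[-0.3,0,-0.38,0,1,0,-1],[-0.3,0,-0.38,0,1,0,-1],[-0.3,0,-0.38,0,0.8,0,-1]],
  ],
)

```text
clock: 17.65
position: [0.5002, 0.0433, 0.106]
tool_rot: [-3.141, -0.93, -3.039]
force: [-13.5, 0.3, 28.2]
grip_width: 0.0166
finger_force: 100.2
```

```bash
python3 -c "
from h import *
tray(); pic('p7.png',(200,120,320,210))"
```

```text
clk 17.6 tray s,l mm [-72.2   0.1] z 0.106 tilt(lip down +) 53.29 yaw 185.86 F [-13.5   0.3  28.2] w 0.0166 q [-0.22  1.04  0.1   1.29 -0.11  1.74  1.58]
```

View pics/p7.png

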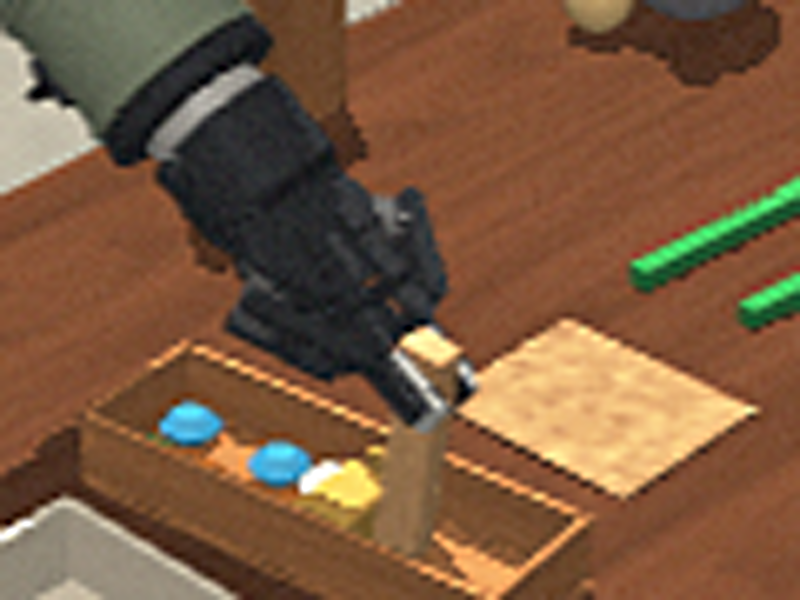

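Emit:
move_arm(
  plan=[
    [[0.12,0,-0.09,0,0,0,-1],[0.15,0,0.2,0,0,0,-1],[0.15,0,0.2,0,0,0,-1],[0.15,0,0.2,0,0,0,-1],[0.15,0,0.2,0,0,0,-1],[0,0,0,0,0,0,-1],[0,0,0,0,0,0,-1],[0,0,0,0,0,0,-1],[0,0,0,0,0,0,-1],[0,0,0,0,0,0,-1]],
  ],
)

```text
clock: 18.7
position: [0.4808, 0.0414, 0.1063]
tool_rot: [-3.142, -0.922, -3.039]
force: [-0.3, 0.3, -1.3]
grip_width: 0.017
finger_force: 98.4
```

Run:
```python
from h import *
tray()
g=grab('side'); 
cv2.imwrite('pics/p8.png',cv2.resize(g['color'][140:240,200:320,::-1],(800,600),interpolation=cv2.INTER_CUBIC))
```

```text
clk 18.7 tray s,l mm [-91.7   0.2] z 0.1063 tilt(lip down +) 52.8 yaw 185.87 F [-0.3  0.3 -1.3] w 0.017 q [-0.23  1.01  0.1   1.37 -0.11  1.69  1.58]
```

View pics/p8.png

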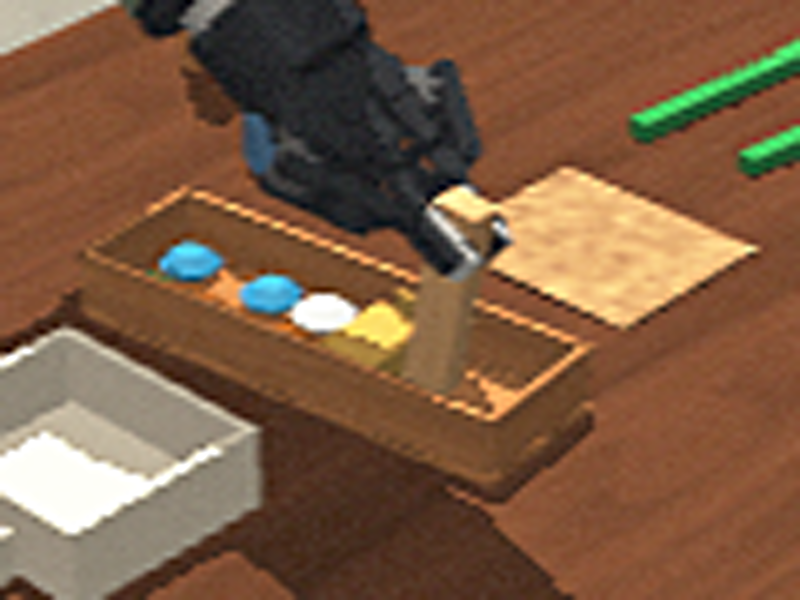

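Emit:
move_arm(
  plan=[
    [[-0.06,0,0.045,0,0,0,-1],[-0.06,0,0.045,0,0,0,-1],[-0.06,0,0.045,0,0,0,-1],[-0.06,0,0.045,0,0,0,-1],[0,0,0,0,0,0,-1],[0,0,0,0,0,0,-1],[0,0,0,0,0,0,-1],[0,0,0,0,0,0,-1],[0,0,0,0,0,0,-1],[0,0,0,0,0,0,-1]],
  ],
)

```text
clock: 19.75
position: [0.4808, 0.0414, 0.1004]
tool_rot: [-3.142, -0.922, -3.039]
force: [1.0, -1.0, -1.8]
grip_width: 0.017
finger_force: 98.4
```

Run:
```python
from h import *
tray(); print(observe()['moment'])
g=grab('side')
hs=cv2.cvtColor(g['color'],cv2.COLOR_RGB2HSV)
# handle pixels: light wood, low saturation, edges of handle in side image
for y in range(176,206,3): print(y,[tuple(int(v) for v in hs[y,x]) for x in range(256,280,2)])
```

```text
clk 19.8 tray s,l mm [-91.7   0.2] z 0.1004 tilt(lip down +) 52.8 yaw 185.88 F [ 1.  -1.  -1.8] w 0.017 q [-0.22  1.02  0.1   1.37 -0.11  1.69  1.58]
[ 0.10448693 -1.03719826 -0.04410023]
176 [(120, 21, 48), (107, 38, 47), (80, 19, 41), (75, 15, 34), (27, 12, 234), (13, 108, 137), (24, 105, 255), (23, 99, 255), (25, 93, 255), (14, 133, 232), (17, 120, 243), (16, 125, 231)]
179 [(108, 111, 30), (120, 62, 33), (113, 66, 35), (108, 75, 34), (102, 24, 53), (24, 20, 202), (14, 127, 129), (14, 125, 135), (15, 132, 112), (23, 10, 226), (15, 120, 235), (17, 127, 239)]
182 [(7, 135, 130), (10, 148, 134), (11, 171, 143), (5, 62, 49), (95, 45, 34), (115, 36, 43), (30, 15, 166), (16, 34, 158), (15, 137, 123), (107, 238, 15), (13, 125, 213), (16, 129, 232)]
185 [(13, 156, 103), (13, 153, 135), (15, 151, 255), (10, 154, 139), (16, 92, 64), (109, 73, 28), (96, 25, 52), (40, 12, 125), (14, 65, 98), (11, 126, 81), (18, 119, 255), (19, 118, 253)]
188 [(13, 156, 113), (13, 158, 118), (13, 151, 125), (13, 143, 114), (15, 125, 153), (15, 130, 157), (15, 73, 129), (15, 131, 121), (11, 149, 106), (10, 159,
[... 320 characters left out ...]
7, 120, 145), (15, 121, 137), (13, 110, 118), (15, 153, 110), (13, 153, 112), (13, 146, 112), (12, 144, 101)]
197 [(25, 153, 255), (24, 152, 255), (21, 161, 252), (15, 130, 133), (14, 126, 142), (14, 129, 142), (15, 128, 126), (13, 142, 120), (12, 155, 120), (13, 160, 115), (14, 155, 117), (12, 150, 109)]
200 [(19, 162, 178), (18, 166, 154), (17, 162, 107), (15, 122, 146), (15, 125, 139), (15, 122, 148), (14, 116, 121), (13, 151, 120), (12, 151, 132), (13, 157, 115), (12, 155, 123), (12, 155, 120)]
203 [(12, 144, 115), (13, 153, 135), (12, 156, 154), (16, 121, 135), (16, 121, 145), (16, 126, 144), (14, 122, 115), (12, 151, 144), (13, 159, 253), (13, 164, 123), (12, 150, 139), (11, 144, 117)]
```

Emit:
move_arm(
  plan=[
    [[-0.03,0,0.022,0,0,0,-1],[-0.03,0,0.022,0,0,0,-1],[-0.03,0,0.022,0,0,0,-1],[-0.03,0,0.022,0,0,0,-1],[0,0,0,0,0,0,-1],[0,0,0,0,0,0,-1],[0,0,0,0,0,0,-1],[0,0,0,0,0,0,-1],[0,0,0,0,0,0,-1],[0,0,0,0,0,0,-1]],
  ],
)

```text
clock: 20.8
position: [0.4808, 0.0414, 0.0975]
tool_rot: [-3.141, -0.922, -3.039]
force: [0.4, 0.7, 0.3]
grip_width: 0.0167
finger_force: 98.7
```

Run:
```python
from h import *
tray(); print(observe()['moment'])
g=grab('side')
for z in(.005,.04,.08,.12):
    X=C-.070*D-.009*N+0*D
    print(z,proj(g,[*(C-.080*D+.009*N),z]).round(1),proj(g,[*(C-.054*D+.009*N),z]).round(1))
```

```text
clk 20.8 tray s,l mm [-91.6   0.2] z 0.0975 tilt(lip down +) 52.8 yaw 185.87 F [0.4 0.7 0.3] w 0.0167 q [-0.22  1.02  0.1   1.37 -0.11  1.68  1.58]
[ 0.10290423 -0.74101314 -0.01129994]
0.005 [267.4 209.1] [261. 206.]
0.04 [267.6 200.3] [261.  197.4]
0.08 [267.8 190.1] [261.1 187.1]
0.12 [268.  179.4] [261.2 176.6]
```

Emit:
move_arm(
  plan=[
    [[-0.15,0,-0.24,0,0.6,0,-1],[-0.15,0,-0.24,0,0.6,0,-1],[0,0,0,0,0,0,-1],[0,0,0,0,0,0,-1],[-0.03,0,0.022,0,0,0,-1],[-0.03,0,0.022,0,0,0,-1],[0,0,0,0,0,0,-1],[0,0,0,0,0,0,-1],[0,0,0,0,0,0,-1],[0,0,0,0,0,0,-1]],
  ],
)

```text
clock: 21.85
position: [0.4922, 0.0426, 0.0988]
tool_rot: [3.141, -1.048, -3.039]
force: [4.0, 0.7, 24.5]
grip_width: 0.0169
finger_force: 101.0
```

```bash
cat >> h.py <<'E'
def handle_side(g,rows):
    hs=cv2.cvtColor(g['color'],cv2.COLOR_RGB2HSV).astype(int); o=[]
    for y in rows:
        m=(hs[y,:,0]>=13)&(hs[y,:,0]<=18)&(hs[y,:,1]>=105)&(hs[y,:,1]<138)&(hs[y,:,2]>125)&(hs[y,:,2]<170)
        x=np.where(m[240:300])[0]+240
        o.append((y,x.min(),x.max()) if len(x) else None)
    return o
E
python3 - <<'E'
from h import *
tray(); print(observe()['moment'])
g=grab('side'); print([tuple(map(int,a)) if a else None for a in handle_side(g,range(186,208,3))])
E
```

```text
clk 21.9 tray s,l mm [-80.2   0.2] z 0.0988 tilt(lip down +) 60.03 yaw 185.88 F [ 4.   0.7 24.5] w 0.0169 q [-0.22  1.11  0.1   1.24 -0.11  1.84  1.58]
[-0.30177655  2.78788939 -0.01446758]
[(186, 261, 269), (189, 261, 267), (192, 261, 268), (195, 261, 267), (198, 261, 266), (201, 260, 266), (204, 263, 265), None]
```

Emit:
move_arm(
  plan=[
    [[0,0,0,0,0,0,1],[0,0,0,0,0,0,1],[0,0,0,0,0,0,1],[0,0,0,0,0,0,1],[0,0,0,0,0,0,1],[0,0,-0.5,0,0,0,1],[0,0,-1,0,0,0,1],[0,0,-1,0,0,0,1],[0,0,-1,0,-0.5,0,1],[0,0,-1,0,-0.8,0,1]],
  ],
)

```text
clock: 22.9
position: [0.5605, 0.0497, 0.1377]
tool_rot: [-3.141, -0.9, -3.039]
force: [0.6, -0.5, -0.4]
grip_width: 0.0851
finger_force: 0.0
```

Emit:
move_arm(
  plan=[
    [[0,0,0,0,-1,0,1],[0,0,0,0,-1,0,1],[0,0,0,0,-1,0,1],[0,0,0,0,-1,0,1],[0,0,0,0,-1,0,1],[0,0,0,0,-1,0,1],[0,0,0,0,-1,0,1],[0,0,0,0,-1,0,1],[0,0,0,0,-0.7,0,1],[0,0,0,0,0,0,1]],
  ],
)

```text
clock: 23.9
position: [0.5591, 0.0492, 0.1395]
tool_rot: [-3.142, 0.013, -3.039]
force: [0.1, -0.8, -0.6]
grip_width: 0.0856
finger_force: 0.0
```

Run:
```python
from h import *
tray(); p=C-.067*D; go([*p,.068],np.radians(185.9))
g=grab('side'); print([tuple(map(int,a)) if a else None for a in handle_side(g,range(174,210,3))])
```

```text
clk 23.9 tray s,l mm [-13.  -0.] z 0.1395 tilt(lip down +) -0.74 yaw 185.87 F [ 0.1 -0.8 -0.6] w 0.0856 q [-0.29  0.54  0.13  1.87 -0.1   0.73  1.57]
clock 23.9 pos [0.5591 0.0492 0.1395] rpy [-3.142  0.013 -3.039] q [-0.29  0.54  0.13  1.87 -0.1   0.73  1.57] w 0.0856 F [ 0.1 -0.8 -0.6]
units [2.75 0.   3.54] turn -0.0
[(174, 265, 267), (177, 260, 266), (180, 260, 266), (183, 260, 271), (186, 260, 266), (189, 260, 266), (192, 261, 268), (195, 260, 266), (198, 261, 268), (201, 260, 268), (204, 264, 265), None]
```

Emit:
move_arm(
  plan=[
    [[0.5,0,0,0,0.12,0,1],[0.7,0,0,0,0,0,1],[0.7,0,0,0,0,0,1],[0.65,0,0,0,0,0,1],[0,0,0.6,0,0,0,1],[0,0,0.9,0,0,0,1],[0,0,0.9,0,0,0,1],[0,0,0.7,0,0,0,1],[0,0,0.4,0,0,0,1],[0,0,0,0,0,0,1]],
  ],
  grip_force=120,
)

```text
clock: 24.95
position: [0.5091, 0.0442, 0.0673]
tool_rot: [-3.141, -0.004, -3.039]
force: [-0.4, 0.2, 0.9]
grip_width: 0.0852
finger_force: 0.0
```

Emit:
move_arm(
  plan=[
    [[0,0,0,0,0,0,1],[0,0,0,0,0,0,-1],[0,0,0,0,0,0,-1],[0,0,0,0,0,0,-1],[0,0,0,0,0,0,-1],[0,0,0,0,0,0,-1],[0,0,0,0,0,0,-1],[0,0,0,0,0,0,-1],[0,0,0,0,0,0,-1],[0,0,0,0,0,0,-1]],
  ],
)

```text
clock: 25.95
position: [0.5095, 0.0443, 0.0689]
tool_rot: [-3.142, -0.002, -3.039]
force: [-1.2, 0.2, 5.7]
grip_width: 0.0168
finger_force: 116.8
```

Run:
```python
from h import *
tray()
s=observe(); print(s['moment'],s['finger_force'])
g=grab('side'); print([tuple(map(int,a)) if a else None for a in handle_side(g,range(189,210,3))])
hs=cv2.cvtColor(g['color'],cv2.COLOR_RGB2HSV)
for nm,lo,hi in(('blue',(95,140,120),(110,255,255)),('white',(0,0,190),(179,50,255)),('yellow',(20,120,120),(30,255,255))):
    m=cv2.inRange(hs,lo,hi)[160:215,205:275]; n,l,st,c=cv2.connectedComponentsWithStats(m)
    print(nm,[(st[i].tolist(),(c[i]+[205,160]).round(1).tolist()) for i in range(1,n) if st[i][4]>6])
```

```text
clk 25.9 tray s,l mm [-62.8   0.2] z 0.0689 tilt(lip down +) 0.1 yaw 185.88 F [-1.2  0.2  5.7] w 0.0168 q [-0.28  0.6   0.1   2.02 -0.11  0.53  1.58]
[ 0.06630298  0.29570023 -0.00781211] 116.83554768562317
[None, (192, 267, 267), (195, 260, 268), (198, 261, 268), (201, 260, 266), (204, 264, 266), None]
blue [([19, 21, 9, 6, 37], [227.9, 183.3]), ([32, 26, 8, 6, 37], [240.2, 188.7])]
white [([39, 29, 9, 6, 43], [248.0, 191.6]), ([0, 35, 34, 20, 62], [223.5, 204.0]), ([0, 47, 16, 8, 62], [211.1, 211.9])]
yellow [([47, 35, 8, 6, 35], [255.7, 197.9])]
```

Emit:
move_arm(
  plan=[
    [[0,0,-0.06,0,0,0,-1],[-0.2,0,0,0,0,0,-1],[-0.3,0,0,0,0,0,-1],[-0.3,0,0,0,0,0,-1],[-0.3,0,0,0,0,0,-1],[-0.3,0,0,0,0,0,-1],[-0.2,0,0,0,0,0,-1],[0,0,0,0,0,0,-1],[0,0,0,0,0,0,-1],[0,0,0,0,0,0,-1]],
  ],
)

```text
clock: 27.0
position: [0.5411, 0.0476, 0.0698]
tool_rot: [-3.141, -0.002, -3.039]
force: [-0.5, 0.1, -1.4]
grip_width: 0.0166
finger_force: 116.9
```

```bash
cat >> h.py <<'E'
def peb(g=None):
    g=g or grab('side')
    hs=cv2.cvtColor(g['color'],cv2.COLOR_RGB2HSV)
    for nm,lo,hi in(('blue',(95,140,120),(110,255,255)),('white',(0,0,190),(179,50,255)),('yellow',(20,120,120),(30,255,255))):
        m=cv2.inRange(hs,lo,hi)[160:215,205:275]; n,l,st,c=cv2.connectedComponentsWithStats(m); o=[]
        for i in range(1,n):
            if st[i][4]>8:
                p=plane(g,c[i]+[205,160],.019 if nm!='yellow' else .023)[:2]-C; s,l_=p@D*1000,p@N*1000
                if abs(l_)<45: o.append((round(s),round(l_),int(st[i][4])))
        print(nm,o)
    e=[a for a in handle_side(g,range(189,210,2)) if a]; print('handle left edge',[(int(a[0]),int(a[1])) for a in e])
E
python3 - <<'E'
from h import *
tray(); print(observe()['moment']); peb()
E
```

```text
clk 27.0 tray s,l mm [-31.1   0.2] z 0.0698 tilt(lip down +) 0.12 yaw 185.89 F [-0.5  0.1 -1.4] w 0.0166 q [-0.27  0.63  0.1   1.94 -0.11  0.58  1.58]
[ 0.00963098 -0.00406499 -0.00253196]
blue [(85, -9, 73)]
white [(37, -13, 43)]
yellow [(3, 4, 30)]
handle left edge [(189, 252), (191, 252), (193, 252), (195, 253), (197, 252), (199, 252), (201, 257)]
```

Emit:
move_arm(
  plan=[
    [[-0.15,0,0,0,0,0,-1],[-0.15,0,0,0,0,0,-1],[-0.15,0,0,0,0,0,-1],[-0.15,0,0,0,0,0,-1],[-0.15,0,0,0,0,0,-1],[0,0,0,0,0,0,-1],[0,0,0,0,0,0,-1],[0,0,0,0,0,0,-1],[0,0,0,0,0,0,-1],[0,0,0,0,0,0,-1]],
  ],
)

```text
clock: 28.05
position: [0.5561, 0.0491, 0.0698]
tool_rot: [-3.141, -0.002, -3.039]
force: [-0.5, 0.7, -2.0]
grip_width: 0.0167
finger_force: 116.9
```

Run:
```python
from h import *
tray(); print(observe()['moment']); peb()
```

```text
clk 28.1 tray s,l mm [-15.9   0.2] z 0.0698 tilt(lip down +) 0.11 yaw 185.88 F [-0.5  0.7 -2. ] w 0.0167 q [-0.27  0.65  0.1   1.9  -0.11  0.6   1.58]
[-0.03810007  0.09171257  0.01253155]
blue [(91, -10, 66)]
white [(50, -22, 34)]
yellow [(14, 5, 18)]
handle left edge [(189, 249), (191, 249), (193, 249), (195, 249), (197, 249), (199, 252)]
```

Emit:
move_arm(
  plan=[
    [[-0.15,0,0,0,0,0,-1],[-0.15,0,0,0,0,0,-1],[-0.15,0,0,0,0,0,-1],[-0.15,0,0,0,0,0,-1],[0,0,0,0,0,0,-1],[0,0,0,0,0,0,-1],[0,0,0,0,0,0,-1],[0,0,0,0,0,0,-1],[0,0,0,0,0,0,-1],[0,0,0,0,0,0,-1]],
  ],
)

```text
clock: 29.1
position: [0.5681, 0.0504, 0.0698]
tool_rot: [-3.141, -0.002, -3.039]
force: [0.0, 0.9, -2.1]
grip_width: 0.0167
finger_force: 117.0
```

Run:
```python
from h import *
tray(); print(observe()['moment']); peb()
```

```text
clk 29.1 tray s,l mm [-3.9  0.2] z 0.0698 tilt(lip down +) 0.11 yaw 185.88 F [ 0.   0.9 -2.1] w 0.0167 q [-0.27  0.66  0.1   1.87 -0.11  0.62  1.58]
[ 0.03399049  0.05991757 -0.02497689]
blue [(94, -11, 56)]
white [(60, -24, 35)]
yellow [(26, 9, 15)]
handle left edge [(189, 245), (191, 246), (193, 246), (195, 246), (197, 249)]
```

Emit:
move_arm(
  plan=[
    [[-0.15,0,0,0,0,0,-1],[-0.15,0,0,0,0,0,-1],[-0.15,0,0,0,0,0,-1],[-0.15,0,0,0,0,0,-1],[0,0,0,0,0,0,-1],[0,0,0,0,0,0,-1],[0,0,0,0,0,0,-1],[0,0,0,0,0,0,-1],[0,0,0,0,0,0,-1],[0,0,0,0,0,0,-1]],
  ],
)

```text
clock: 30.15
position: [0.58, 0.0516, 0.0698]
tool_rot: [-3.141, -0.002, -3.039]
force: [-1.2, -0.2, -2.1]
grip_width: 0.0164
finger_force: 117.0
```

Run:
```python
from h import *
tray(); print(observe()['moment']); peb()
```

```text
clk 30.1 tray s,l mm [8.1 0.2] z 0.0698 tilt(lip down +) 0.11 yaw 185.88 F [-1.2 -0.2 -2.1] w 0.0164 q [-0.26  0.68  0.1   1.84 -0.11  0.64  1.58]
[-0.01313262  0.31154364 -0.06768026]
blue [(94, -11, 56)]
white [(55, -16, 29)]
yellow []
handle left edge [(189, 244), (191, 244), (193, 243), (195, 244)]
```

Emit:
move_arm(
  plan=[
    [[-0.15,0,0,0,0,0,-1],[-0.15,0,0,0,0,0,-1],[0,0,0,0,0,0,-1],[0.3,0,-0.06,0,-0.8,0,-1],[0.3,0,-0.06,0,-0.8,0,-1],[0.3,0,-0.06,0,-0.8,0,-1],[0.3,0,-0.06,0,-0.8,0,-1],[-0.1,0,-0.3,0,0,0,-1],[-0.2,0,-0.6,0,0,0,-1],[-0.2,0,-0.6,0,0,0,-1]],
  ],
)

```text
clock: 31.2
position: [0.5654, 0.0455, 0.1013]
tool_rot: [-3.127, 0.252, -3.04]
force: [-0.6, 1.6, -2.4]
grip_width: 0.0168
finger_force: 119.6
```

Run:
```python
from h import *
tray(); print(observe()['moment'])
g=grab('side'); cv2.imwrite('pics/a1.png',g['color'][:,:,::-1])
hs=cv2.cvtColor(g['color'],cv2.COLOR_RGB2HSV)
def show(box):
    x0,y0,x1,y1=box
    for y in range(y0,y1,2):
        r=''
        for x in range(x0,x1):
            h,s,v=map(int,hs[y,x])
            r+= 'B' if 95<=h<=112 and s>130 and v>110 else 'W' if s<50 and v>180 else 'G' if 45<h<85 and s>90 and v>50 else 'O' if h<11 and s>190 and v>140 else 'Y' if 19<=h<=32 and s>110 and v>110 else '#' if v<60 else 'h' if 13<=h<=18 and 100<s<140 else '.'
        print(y,r)
show((208,150,285,206))
```

```text
clk 31.2 tray s,l mm [-7.1 -4.3] z 0.1013 tilt(lip down +) -14.42 yaw 185.82 F [-0.6  1.6 -2.4] w 0.0168 q [-0.23  0.52  0.03  2.08  0.09  0.29  1.38]
[0.42261091 0.53136789 0.17446794]
150 ............................#...YY.......h#####################..............
152 ..............................h.....YY..h#####################...............
154 .............................hhhhhhhhhh.#...######.##########................
156 ................................h..hhh.....#################.................
158 ..........................................################...................
160 .........................#........##WWW..################....................
162 ..................................##..#....#######.###.......................
164 ...................................########hh#####hh#........................
166 ...................................#############hh...........................
168 .....................................##########hhh..........................h
170 .......................................#######.hh........................hhhh
172 ........
[... 681 characters left out ...]
....hhhhhhhh............................h...
190 .......................Y......Y.........hhhh.................................
192 .............................................................................
194 ........................................................................Y....
196 W..WWW..#...........................Y........................................
198 ......WWW.........................................................h..........
200 ..........WW.................................................................
202 .............WWW.....#.......................................................
204 ................WWW..........................................................
```

Emit:
move_arm(
  plan=[
    [[-0.2,0.1,-0.8,0,0,0,-1],[-0.25,0.1,-0.97,0,0,0,-1],[-0.25,0,-0.97,0,0,0,-1],[-0.15,0,-0.5,0,0,0,-1],[0,0,0,0,-0.3,0,-1],[0,0,0,0,0,0,-1],[0,0,0,0,0,0,-1],[0,0,0,0,0,0,-1],[0,0,0,0,0,0,-1],[0,0,0,0,0,0,-1]],
  ],
)

```text
clock: 32.25
position: [0.5653, 0.05, 0.1677]
tool_rot: [-3.126, 0.283, -3.04]
force: [-0.9, 0.7, -2.3]
grip_width: 0.0169
finger_force: 119.8
```

```bash
cat >> h.py <<'E'
def show(g,box,st=2):
    hs=cv2.cvtColor(g['color'],cv2.COLOR_RGB2HSV)
    x0,y0,x1,y1=box
    for y in range(y0,y1,st):
        r=''
        for x in range(x0,x1):
            h,s,v=map(int,hs[y,x])
            r+= 'B' if 95<=h<=112 and s>130 and v>110 else 'W' if s<50 and v>180 else 'G' if 45<h<85 and s>90 and v>50 else 'O' if 5<h<13 and s>195 and v>120 else 'Y' if 19<=h<=32 and s>110 and v>110 else '#' if v<60 else 'h' if 13<=h<=18 and 100<s<140 else '.'
        print(y,r)
E
python3 - <<'E'
from h import *
tray(); s=observe(); print(s['moment'],s['tool_rot'])
g=grab('side'); cv2.imwrite('pics/a2.png',g['color'][:,:,::-1])
show(g,(208,140,285,206))
E
```

```text
clk 32.2 tray s,l mm [-6.8  0. ] z 0.1677 tilt(lip down +) -16.21 yaw 185.8 F [-0.9  0.7 -2.3] w 0.0169 q [-0.25  0.4   0.03  2.06  0.09  0.41  1.37]
[-0.02925093  0.45188846 -0.00329373] [-3.12606725  0.28291967 -3.04027849]
140 WWWWWWWWW.................................################...................
142 WWWWW........................h..###..W..#################....................
144 W................................###.##.##########h.##.#.....................
146 ...............................##h########hhh#####.##........................
148 ..................................hh###########hhh...........................
150 ............................#....Y.h.##########hh............................
152 .............................hh.......hh######hhh............................
154 ..............................hhh.h.hhh####....h.............................
156 .............................B..h....h#####...hh.............................
158 .............................B.YWWWWW..###...hh..............................
160 ........................##..YYY.WWWWW.hh....hh....
[... 1131 characters left out ...]
........................................h...
190 ...............................................................h.............
192 .............................................................................
194 ........................................................................Y....
196 W..WWWh.#....................................................................
198 ......WWW....................................................................
200 ..........WW.................................................................
202 .............WWW.....#...............h.......................................
204 ................WWW....#.....................................................
```

Emit:
move_arm(
  plan=[
    [[0,0.4,0,0,0,0,-1],[0,0.7,0,0,0,0,-1],[0,0.9,0,0,0,0,-1],[-0.1,1,0,0,0,0,-1],[-0.1,1,0,0,0,0,-1],[-0.1,1,0,0,0,0,-1],[-0.1,1,0,0,0,0,-1],[-0.1,1,0,0,0,0,-1],[-0.1,0.9,0,0,0,0,-1],[0,0.5,0,0,0,0,-1]],
  ],
)

```text
clock: 33.3
position: [0.5601, 0.2207, 0.1687]
tool_rot: [-3.127, 0.284, -3.038]
force: [0.5, 0.6, -1.8]
grip_width: 0.0167
finger_force: 119.8
```

Run:
```python
from h import *
go([.56,.2178,.14]); s=observe(); print(s['finger_force'])
g=grab('side'); show(g,(195,150,265,190),3)
```

```text
clock 33.3 pos [0.5601 0.2207 0.1687] rpy [-3.127  0.284 -3.038] q [-0.65  0.46  0.14  1.96  0.16  0.48  1.01] w 0.0167 F [ 0.5  0.6 -1.8]
units [ 0.42 -0.13  1.38] turn None
119.812753200531
150 WW.........############################..#....YY.........h............
153 ...........###########################....hhhhh......hhhh.............
156 ..........##########################............h.h......B............
159 .............#################.###....................................
162 ............####################......................................
165 ..##.WWW..####################........................................
168 ...########.##########h###............................................
171 ....h##############hhhh..................................#............
174 ........##########.hhh.................Y..............................
177 ...........####...hh..........................Y.......................
180 .....YWWWW.####...hhh............B....................................
183 .YYYYWWWWW..h....hhh.........BBBBBBBBBBBBB............................
186 .....hWWW..hhhhhhhh...........h...BBBBBBBBB...........................
189 ...O..YY.hhhhhhhhhh.................O.BBB.............................
```

Emit:
move_arm(
  plan=[
    [[0.2,-0.06,0.7,0,0,0,-1],[0.2,-0.06,0.7,0,0.3,0,-1],[0,0,0,0,1,0,-1],[0,0,0,0,1,0,-1],[0,0,0,0,1,0,-1],[0,0,0,0,1,0,-1],[0,0,0,0,1,0,-1],[0,0,0,0,1,0,-1],[0,0,0,0,1,0,-1],[0,0,0,0,1,0,-1]],
  ],
)

```text
clock: 34.35
position: [0.5613, 0.2147, 0.1398]
tool_rot: [-3.127, -0.591, -3.054]
force: [-0.7, 0.1, -1.5]
grip_width: 0.0167
finger_force: 119.7
```

Emit:
move_arm(
  plan=[
    [[0,0,0,0,1,0,-1],[0,0,0,0,1,0,-1],[0,0,0,0,1,0,-1],[0,0,0,0,0,0,-1],[0,0,0,0,0,0,-1],[0,0,0,0,0,0,-1],[0,0,0,0,0,0,-1],[0,0,0,0,0,0,-1],[0,0,0,0,0,0,-1],[0,0,0,0,0,0,-1]],
  ],
)

```text
clock: 35.35
position: [0.5577, 0.2151, 0.1385]
tool_rot: [-3.119, -0.896, -3.063]
force: [0.5, -0.4, -0.8]
grip_width: 0.0165
finger_force: 120.2
```

Run:
```python
from h import *
tray(); go([.56,.2178,.16])
g=grab('side'); cv2.imwrite('pics/a3.png',g['color'][:,:,::-1]); show(g,(185,160,265,230),2)
g=grab('top'); cv2.imwrite('pics/a3t.png',g['color'][:,:,::-1]); show(g,(165,130,285,225),3)
```

```text
clk 35.4 tray s,l mm [  2.7 165.1] z 0.1385 tilt(lip down +) 51.33 yaw 184.52 F [ 0.5 -0.4 -0.8] w 0.0165 q [-0.31  1.13 -0.12  0.95 -0.14  1.93  1.26]
clock 35.4 pos [0.5577 0.2151 0.1385] rpy [-3.119 -0.896 -3.063] q [-0.31  1.13 -0.12  0.95 -0.14  1.93  1.26] w 0.0165 F [ 0.5 -0.4 -0.8]
units [ 0.76  0.11 -0.77] turn None
160 ##################...######.....................................................
162 ###################..#######....................................................
164 ############################....................................................
166 ############################....................................................
168 #############################...................................................
170 .#################h.########....................................................
172 ##...##########hhhhhh.#####.....................................................
174 ################.hhhhhh###.......................Yh.............................
176 ##################hhhhhh...#....................................................
178 ####
[... 5501 characters left out ...]
......................................................Y....................
211 ........................................................................................................................
214 ........................................................................................................................
217 ...................................................................................................h....................
220 ##..................................................................................................h...................
223 ###.....................................................................................................................
```

Emit:
move_arm(
  plan=[
    [[0.78,0,-0.63,0,0,0,-1],[0,0,0,0,-1,0,-1],[0,0,0,0,-1,0,-1],[0,0,0,0,-1,0,-1],[0,0,0,0,-1,0,-1],[0,0,0,0,-1,0,-1],[0,0,0,0,-1,0,-1],[0,0,0,0,-1,0,-1],[0,0,0,0,-1,0,-1],[0,0,0,0,-0.5,0,-1]],
  ],
)

```text
clock: 36.45
position: [0.5519, 0.2145, 0.1563]
tool_rot: [-3.13, 0.005, -3.046]
force: [0.7, 1.2, -2.4]
grip_width: 0.0168
finger_force: 120.2
```

Run:
```python
from h import *
tray(); p=C-.027*D; go([*p,.16],np.radians(185.9)); s=observe(); print(s['tool_rot'])
print((R.from_euler('xyz',s['tool_rot']).inv()*R.from_euler('xyz',[np.pi,0,np.radians(185.9)])).as_rotvec(degrees=True)/6)
```

```text
clk 36.5 tray s,l mm [ -3.1 165.1] z 0.1563 tilt(lip down +) -0.28 yaw 185.45 F [ 0.7  1.2 -2.4] w 0.0168 q [-0.42  0.56 -0.09  1.76  0.08  0.83  1.12]
clock 36.5 pos [0.5519 0.2145 0.1563] rpy [-3.13   0.005 -3.046] q [-0.42  0.56 -0.09  1.76  0.08  0.83  1.12] w 0.0168 F [ 0.7  1.2 -2.4]
units [ 1.13 -8.27 -0.09] turn -0.07
[-3.12957096  0.00495411 -3.04638984]
[-0.1149817   0.04686137 -0.07449678]
```

Emit:
move_arm(
  plan=[
    [[0.1,-0.6,-0.1,-0.11,0.05,-0.07,-1],[0.1,-1,0,0,0,0,-1],[0.13,-1,0,0,0,0,-1],[0.14,-1,0,0,0,0,-1],[0.14,-1,0,0,0,0,-1],[0.14,-1,0,0,0,0,-1],[0.14,-1,0,0,0,0,-1],[0.14,-1,0,0,0,0,-1],[0.1,-0.7,0,0,0,0,-1],[0,0,0,0,0,0,-1]],
  ],
)

```text
clock: 37.45
position: [0.5469, 0.045, 0.158]
tool_rot: [-3.14, -0.005, -3.042]
force: [-0.7, 0.8, -0.9]
grip_width: 0.017
finger_force: 120.2
```

Run:
```python
from h import *
tray(); p=C-.027*D; go([*p,.075],np.radians(185.9)); s=observe()
print((R.from_euler('xyz',s['tool_rot']).inv()*R.from_euler('xyz',[np.pi,0,np.radians(185.9)])).as_rotvec(degrees=True)/6)
g=grab('top'); cv2.imwrite('pics/a4t.png',g['color'][:,:,::-1]); show(g,(168,130,285,210),3)
g=grab('side'); cv2.imwrite('pics/a4.png',g['color'][:,:,::-1]);show(g,(195,150,285,200),3)
```

```text
clk 37.5 tray s,l mm [-25.6  -3. ] z 0.158 tilt(lip down +) 0.28 yaw 185.69 F [-0.7  0.8 -0.9] w 0.017 q [-0.13  0.5  -0.09  1.87  0.06  0.79  1.42]
clock 37.5 pos [0.5469 0.045  0.158 ] rpy [-3.14  -0.005 -3.042] q [-0.13  0.5  -0.09  1.87  0.06  0.79  1.42] w 0.017 F [-0.7  0.8 -0.9]
units [0.05 0.16 4.15] turn -0.04
[-0.01772614 -0.04637677 -0.03569347]
130 ................................................####.................................................................
133 ................................................#####................................................................
136 .................................................#####...............................................................
139 .................................................#####...............................................................
142 ..................................................#####..............................................................
145 ...................................................#####.............................................................
148 .....
[... 3467 characters left out ...]
Yhhhhhhhhh.........hYhhhhhhhhhhhhhh
180 .................................B..............YYYYY.......hhhh......hhYYhhhhhhhhhhhhhhhh
183 .............................BBBBBBBBBBBB...................................hhhhhhhhhhhhhh
186 .............................Yh...BBBBBBBBB.....................................#.hhhhhhhh
189 ....................................O..BB.h.............................................hY
192 ..........................................................................................
195 .............WWWW...............h.........................................................
198 ........WW.........WWW....................................................................
```

Emit:
move_arm(
  plan=[
    [[0.05,0.16,0.3,-0.02,-0.05,-0.04,-1],[0,0,0.6,0,0,0,-1],[0,0,0.8,0,0,0,-1],[0,0,0.8,0,0,0,-1],[0,0,0.8,0,0,0,-1],[0,0,0.6,0,0,0,-1],[0,0,0.3,0,0,0,-1],[0,0,0.15,0,0,0,-1],[0,0,0,0,0,0,-1],[0,0,0,0,0,0,-1]],
  ],
)

```text
clock: 38.55
position: [0.546, 0.0502, 0.0713]
tool_rot: [3.141, 0.001, -3.036]
force: [-0.9, 0.4, -2.5]
grip_width: 0.0169
finger_force: 120.2
```

Run:
```python
from h import *
tray(); print(observe()['moment']);peb()
```

```text
clk 38.5 tray s,l mm [-25.9   2.3] z 0.0713 tilt(lip down +) -0.08 yaw 186.07 F [-0.9  0.4 -2.5] w 0.0169 q [-0.14  0.63 -0.08  1.92  0.08  0.59  1.4 ]
[ 0.00360615 -0.03339859 -0.01354074]
blue [(89, -10, 78)]
white []
yellow [(11, 3, 30)]
handle left edge [(189, 250), (191, 251), (193, 251), (195, 251), (197, 251), (199, 252)]
```

Emit:
move_arm(
  plan=[
    [[-0.1,-0.11,0.07,0,0,0.03,-1],[-0.25,0,0,0,0,0,-1],[-0.25,0,0,0,0,0,-1],[-0.25,0,0,0,0,0,-1],[-0.25,0,0,0,0,0,-1],[-0.25,0,0,0,0,0,-1],[-0.2,0,0,0,0,0,-1],[-0.15,0,0,0,0,0,-1],[-0.15,0,0,0,0,0,-1],[-0.15,0,0,0,0,0,-1]],
  ],
)

```text
clock: 39.6
position: [0.5858, 0.0521, 0.0694]
tool_rot: [3.141, 0.0, -3.039]
force: [0.5, -0.7, -1.1]
grip_width: 0.0167
finger_force: 120.2
```

Run:
```python
from h import *
tray(); print(observe()['moment']);peb()
show(grab('side'),(210,165,262,200),2)
```

```text
clk 39.6 tray s,l mm [13.8  0.1] z 0.0694 tilt(lip down +) -0.02 yaw 185.89 F [ 0.5 -0.7 -1.1] w 0.0167 q [-0.13  0.68 -0.08  1.82  0.08  0.65  1.41]
[0.00878716 0.14416791 0.01547617]
blue [(90, -11, 76)]
white []
yellow [(45, 6, 21)]
handle left edge [(189, 242), (191, 242), (193, 242), (195, 244)]
165 ....................##..####.#########.#######......
167 .....................#################hh####........
169 .......................#########hh###hhh###.........
171 ........................#############hhh............
173 .........................############hhh............
175 ..............................#####..hhh.#..........
177 ..............................####...hhh............
179 ........h.....................####...hhh............
181 ................BBBBB.........####...hhhY...........
183 ..............BBBBBBBBBBBBB....h.....hhh............
185 ..........Y.YY.BBBBBBBBBBBBB...hhhhhhhhh............
187 .................OOO.BBBBBBBh.Yhhhhhhhhh............
189 .....................O.....YYYY.hhhhhhhhh...........
191 .......................YYYYYYYY.hhhhhhhh...........h
193 ..............................Y.hhhhhhhh............
195 WW................................hhhhhh............
197 ..WWW.................................hh............
199 ......WWWh..........................................
```

Emit:
move_arm(
  plan=[
    [[-0.15,0,0,0,0,0,-1],[-0.15,0,0,0,0,0,-1],[-0.15,0,0,0,0,0,-1],[-0.15,0,0,0,0,0,-1],[-0.15,0,0,0,0,0,-1],[-0.15,0,0,0,0,0,-1],[-0.15,0,0,0,0,0,-1],[0,0,0,0,0,0,-1],[0,0,0,0,0,0,-1],[0,0,0,0,0,0,-1]],
  ],
)

```text
clock: 40.7
position: [0.6065, 0.0542, 0.0695]
tool_rot: [3.141, 0.001, -3.039]
force: [0.1, 0.1, -2.2]
grip_width: 0.017
finger_force: 120.2
```

Run:
```python
from h import *
tray(); print(observe()['moment']);peb()
show(grab('side'),(210,165,262,200),2)
```

```text
clk 40.7 tray s,l mm [34.7  0. ] z 0.0695 tilt(lip down +) -0.03 yaw 185.88 F [ 0.1  0.1 -2.2] w 0.017 q [-0.13  0.7  -0.08  1.76  0.08  0.68  1.42]
[ 0.01857461  0.04743696 -0.02633795]
blue [(96, -15, 50)]
white []
yellow []
handle left edge [(189, 240), (191, 240), (193, 240), (195, 244)]
165 ................#################hh###..............
167 ..................#########hh###hhh###..............
169 ...................#############hhh...B.............
171 .....................###########hhh.................
173 .........................#####..hhh.................
175 .........................####...hhh.................
177 .........................h###...hhh.................
179 ..........................####...hh.................
181 ................BBBBBBBB........hhh.....Yh..........
183 ..............BBBBBBBBBBBB..hhhhhhh.................
185 ..........Y.Y....O....BBBB.hhhhhhhh.................
187 ......................hBBB.hhhhhhhhh................
189 ........................YYYhhhhhhhh.................
191 .......................Y...hhhhhhhh.................
193 .............................hhhhhh.................
195 WW................................h.................
197 ..WWW...............................................
199 ......WWW...........................................
```

Emit:
move_arm(
  plan=[
    [[-0.15,0,0,0,0,0,-1],[-0.15,0,0,0,0,0,-1],[-0.15,0,0,0,0,0,-1],[-0.1,0,0,0,0,0,-1],[0,0,0,0,0,0,-1],[0,0,0,0,0,0,-1],[0,0,0,0,0,0,-1],[0,0,0,0,0,0,-1],[0,0,0,0,0,0,-1],[0,0,0,0,0,0,-1]],
  ],
)

```text
clock: 41.8
position: [0.6176, 0.0554, 0.0695]
tool_rot: [3.141, 0.001, -3.039]
force: [-0.1, -0.9, -2.8]
grip_width: 0.0164
finger_force: 120.1
```

Run:
```python
from h import *
tray(); print(observe()['moment']);peb()
show(grab('side'),(210,165,262,200),2)
```

```text
clk 41.8 tray s,l mm [45.8  0. ] z 0.0695 tilt(lip down +) -0.04 yaw 185.89 F [-0.1 -0.9 -2.8] w 0.0164 q [-0.13  0.71 -0.08  1.73  0.08  0.7   1.42]
[-0.03484976  0.03940885  0.00186823]
blue [(102, -16, 42)]
white []
yellow []
handle left edge [(189, 240), (191, 240), (193, 242)]
165 ...............#########h.###hhh.##.................
167 ................#############hhhh##.................
169 .................############hhh....................
171 ....................#########hhh....................
173 .......................####...hh..##................
175 ......................h####...hh....................
177 .......................####...hh....................
179 ......................O..##...hhh...................
181 .....h.........BBBBBBB.B...hhhhhh...................
183 .............hBBBBBBBBBB..hhhhhhh...................
185 ..........Y..G.OOO...BBB..hhhhhhh...................
187 .....................O.Y.hhhhhhhh...................
189 ....................YYY.hhhhhhhh....................
191 .......h.................hhhhhhhh...................
193 .............................hhhh...................
195 WW..................................................
197 ..WWW..O............................................
199 ......WWW...........................................
```

Emit:
move_arm(
  plan=[
    [[-0.15,0,0,0,0,0,-1],[-0.15,0,0,0,0,0,-1],[-0.15,0,0,0,0,0,-1],[0,0,0,0,0,0,-1],[0.25,0,-0.06,0,-0.7,0,-1],[0.25,0,-0.06,0,-0.7,0,-1],[0.25,0,-0.06,0,-0.7,0,-1],[0.25,0,-0.06,0,-0.7,0,-1],[0,0,0,0,0,0,-1],[0,0,0,0,0,0,-1]],
  ],
)

```text
clock: 42.9
position: [0.6064, 0.0544, 0.0723]
tool_rot: [3.141, 0.293, -3.039]
force: [0.5, 0.0, -1.7]
grip_width: 0.0165
finger_force: 120.1
```

Run:
```python
from h import *
tray(); print(observe()['moment']);peb()
show(grab('side'),(210,160,262,196),2)
```

```text
clk 42.9 tray s,l mm [34.6  0.2] z 0.0723 tilt(lip down +) -16.8 yaw 185.89 F [ 0.5  0.  -1.7] w 0.0165 q [-0.2   0.61 -0.01  2.02  0.14  0.22  1.34]
[-0.0634263   0.47156045 -0.00798557]
blue [(115, -39, 51)]
white []
yellow []
handle left edge [(191, 298), (193, 295)]
160 ...............................################.....
162 ...............................###############......
164 ......................#..W...################.......
166 ......................#......###############........
168 .......................#######hh#####h.##...........
170 .......................############hhh.#............
172 .........................##########h.....#..........
174 ...................BB...Y..#######hh................
176 ................BBB.BBB....####...hh................
178 ...............BBBBBBB.BBB.####..hh.................
180 .........GGGGGGGYY.BBBBBB.hh##...hh.................
182 ........GGGGGGG....O..BBB..hhh.hhh..................
184 ........Y.............#.h.hhhhhhhh.............Y....
186 .............Y.....O.YYYhhhhhhhhh...................
188 ..................YY...hhhhhhhhh....................
190 .....................Y.hhhhhhhh.....................
192 ............................hhh.....................
194 ....................................................
```

Emit:
move_arm(
  plan=[
    [[-0.03,0,-0.1,0,0,0,-1],[-0.06,0,-0.2,0,0,0,-1],[-0.12,0,-0.38,0,0,0,-1],[-0.12,0,-0.38,0,0,0,-1],[-0.12,0,-0.38,0,0,0,-1],[-0.12,0,-0.38,0,0,0,-1],[-0.12,0,-0.38,0,0,0,-1],[-0.12,0,-0.38,0,0,0,-1],[-0.12,0,-0.38,0,0,0,-1],[-0.06,0,-0.2,0,0,0,-1]],
  ],
)

```text
clock: 44.0
position: [0.6072, 0.0542, 0.1393]
tool_rot: [3.141, 0.295, -3.039]
force: [-0.5, -0.1, -2.2]
grip_width: 0.0168
finger_force: 120.1
```

Run:
```python
from h import *
tray(); print(observe()['moment'])
g=grab('side'); cv2.imwrite('pics/a5.png',g['color'][:,:,::-1])
show(g,(205,145,262,196),2)
```

```text
clk 44.0 tray s,l mm [35.3 -0. ] z 0.1393 tilt(lip down +) -16.89 yaw 185.86 F [-0.5 -0.1 -2.2] w 0.0168 q [-0.17  0.5  -0.04  1.98  0.12  0.37  1.36]
[-0.07681174  0.4948831   0.03209637]
145 WW.......................h#.W.W..#################.......
147 ..........................##......###############........
149 ...........................########h######h.##.h.........
151 ...........................#########h.###hh##h.h.........
153 ...........................#############hh.hhhh..........
155 ..............................#########hh#.hh............
157 .....................O..B......#####...hh......B.........
159 ...................OBBBB.BB.h.######..hhh................
161 ....................BBBB.B.BBBB####....h.................
163 ............hGGGGGGGY...BBBBBB..h#...h...................
165 ............GGGGGGG.....O.BBB.hhhhhhh....................
167 ...........h.GG.............Y.hhhhhhh....................
169 .............YYYYYY..O...YYYhhhhhhhhh....................
171 ...............YY.YYY..YY..hhhhhhhhhh....................
173 ..................YYYYY....hhhhhhhhh........h............
175 ....................YY.Y.....hhhhhhh.....................
177 ................................hh..Y....................
179 .........................h...............................
181 .............................................Y...........
183 ...........................h.............................
185 .................h.............................h.........
187 .........................................................
189 .........................................................
191 ............................Y............................
193 .........................................................
195 ...WWWW..................................................
```

Emit:
move_arm(
  plan=[
    [[0,0,-0.2,0,-0.2,0,-1],[0,0,-0.3,0,-0.4,0,-1],[0,0,-0.3,0,-0.4,0,-1],[0,0.1,-0.1,0,-0.2,0,-1],[0.05,0.25,0,0,0,0,-1],[0.1,0.4,0,0,0,0,-1],[0.1,0.5,0,0,0,0,-1],[0.1,0.6,0,0,0,0,-1],[0.1,0.6,0,0,0,0,-1],[0.1,0.6,0,0,0,0,-1]],
  ],
)

```text
clock: 45.05
position: [0.5845, 0.1141, 0.1506]
tool_rot: [3.141, 0.419, -3.039]
force: [-0.8, -0.2, -2.5]
grip_width: 0.0167
finger_force: 120.1
```

Emit:
move_arm(
  plan=[
    [[0.1,0.6,0,0,0,0,-1],[0.1,0.6,0,0,0,0,-1],[0.1,0.6,0,0,0,0,-1],[0.1,0.6,0,0,0,0,-1],[0.1,0.6,0,0,0,0,-1],[0.1,0.6,0,0,0,0,-1],[0.05,0.5,0,0,0,0,-1],[0,0.4,0,0,0,0,-1],[0,0.25,0,0,0,0,-1],[0,0.1,0,0,0,0,-1]],
  ],
)

```text
clock: 46.05
position: [0.5629, 0.2091, 0.1456]
tool_rot: [3.141, 0.419, -3.039]
force: [0.2, -0.0, -2.1]
grip_width: 0.0167
finger_force: 120.1
```

Run:
```python
from h import *
tray(); go([.56,.2178,.14]); s=observe(); print(s['tool_rot'])
g=grab('side'); cv2.imwrite('pics/a6.png',g['color'][:,:,::-1])
show(g,(178,160,262,210),3)
g=grab('top'); cv2.imwrite('pics/a6t.png',g['color'][:,:,::-1]);show(g,(230,125,285,200),4)
```

```text
clk 46.0 tray s,l mm [  7.3 158.6] z 0.1456 tilt(lip down +) -24.03 yaw 185.9 F [ 0.2 -0.  -2.1] w 0.0167 q [-0.78  0.48  0.3   2.11  0.18  0.19  0.97]
clock 46.0 pos [0.5629 0.2091 0.1456] rpy [ 3.141  0.419 -3.039] q [-0.78  0.48  0.3   2.11  0.18  0.19  0.97] w 0.0167 F [ 0.2 -0.  -2.1]
units [0.21 0.45 0.21] turn None
[ 3.14058963  0.41941687 -3.03862695]
160 .....................................########################.......................
163 ...................................#########################........................
166 ..................................#....#################...................#........
169 .....................................################..........BB......B............
172 ..........................##.......################h.....................#..........
175 ...........................##........#######.###....................................
178 ....................BBBBBBBB#############hh.........................................
181 ..................BBBBBBBBBB.Y.#########hh........h.....................Y...........
184 ...........GGG.GGGGYYY
[... 1214 characters left out ...]
YY......................................
157 ...........YY..........................................
161 ...........YYY.........................................
165 ............YY.YY.............YY.......................
169 ............YYYYY.............YYY......................
173 ..........Y.YYYY..Y...........YYY......................
177 .............YYYY..............YYY.....................
181 .............YYYY.YY...........YYYY....................
185 ..............YYYY.YY...........YYY....................
189 ..............YYYYYYY...........YYYY...................
193 ...............YYYY.YY...........YYY...................
197 ...............YYYYYYYY......Y....YY...................
```

Emit:
move_arm(
  plan=[
    [[0,0,0,0,0.5,0,-1],[0,0,0,0,0.8,0,-1],[0.2,0.1,0.05,0,0.7,0,-1],[0.3,0.1,0.08,0,0,0,-1],[0.3,0.1,0.08,0,0,0,-1],[0.3,0.1,0.08,0,0,0,-1],[0.1,0.06,0,0,0,0,-1],[0,0,0,0,0.6,0,-1],[0,0,0,0,1,0,-1],[0,0,0,0,1,0,-1]],
  ],
)

```text
clock: 47.15
position: [0.5396, 0.2161, 0.1354]
tool_rot: [3.14, -0.065, -3.037]
force: [-0.5, -0.4, -3.0]
grip_width: 0.0167
finger_force: 120.1
```

Emit:
move_arm(
  plan=[
    [[0,0,0,0,1,0,-1],[0,0,0,0,1,0,-1],[0,0,0,0,1,0,-1],[0,0,0,0,1,0,-1],[0,0,0,0,1,0,-1],[0,0,0,0,1,0,-1],[0,0,0,0,0.5,0,-1],[0,0,0,0,0.5,0,-1],[0,0,0,0,0,0,-1],[0,0,0,0,0,0,-1]],
  ],
)

```text
clock: 48.15
position: [0.5399, 0.2157, 0.1342]
tool_rot: [3.141, -0.794, -3.038]
force: [0.2, -0.3, -0.5]
grip_width: 0.0167
finger_force: 120.3
```

Run:
```python
from h import *
tray(); s=observe(); print(s['tool_rot'],s['position'])
g=grab('side'); cv2.imwrite('pics/a7.png',g['color'][:,:,::-1])
show(g,(178,170,262,236),2)
```

```text
clk 48.1 tray s,l mm [-14.9 167.5] z 0.1342 tilt(lip down +) 45.47 yaw 185.93 F [ 0.2 -0.3 -0.5] w 0.0167 q [-0.35  1.03 -0.05  1.12 -0.17  1.76  1.31]
[ 3.1413677  -0.79351805 -3.03812011] [0.53994272 0.21567056 0.13422451]
170 ...........#################..##########............................................
172 ........##..#############################................................h..........
174 ......#######...#####..#####.hhhh######.................Y...........................
176 ....#..#########.###########hhhhhh####..............................................
178 .....###..###################hhhhhh.#.......h.......................................
180 .........#####################.hhhhhh..#............................................
182 ............##################h..hhhhh..............................................
184 ...............###############....hhhhh...#....................h...............Y....
186 ...................##.....#####....hhhhhh...........................................
188 ............................#####....hhhhh............................
[... 1361 characters left out ...]
.............WW.GGGW......O..Y.B.WWWWW.......................................
222 ......................WWW..O.........WWWWWW.........................................
224 ..........................W.h.....OhWWWW............................................
226 ...................WW........WW.hWWWW...............................................
228 ...................WWWW.........WW.....................h............................
230 ....................................................................................
232 ....................................................................................
234 ....................................................................................
```

Emit:
move_arm(
  plan=[
    [[0,0,0,0,0.8,0,-1],[0.3,0,-0.25,0,0,0,-1],[0.6,0,-0.5,0,0,0,-1],[0.7,0,-0.6,0,0,0,-1],[0,0,0,0,-1,0,-1],[0,0,0,0,-1,0,-1],[0,0,0,0,-1,0,-1],[0,0,0,0,-1,0,-1],[0,0,0,0,-1,0,-1],[0,0,0,0,-1,0,-1]],
  ],
)

```text
clock: 49.2
position: [0.5411, 0.2157, 0.1798]
tool_rot: [3.139, -0.241, -3.038]
force: [1.1, 0.5, -1.5]
grip_width: 0.0168
finger_force: 120.2
```

Emit:
move_arm(
  plan=[
    [[0,-0.6,0,0,-1,0,-1],[0,-1,0,0,-1,0,-1],[0,-1,0,0,-0.3,0,-1],[0,-1,0,0,0,0,-1],[0,-1,0,0,0,0,-1],[0,-1,0,0,0,0,-1],[0,-1,0,0,0,0,-1],[0,-1,0,0,0,0,-1],[0,-1,0,0,0,0,-1],[0,-1,0,0,0,0,-1]],
  ],
)

```text
clock: 50.2
position: [0.5605, 0.0238, 0.179]
tool_rot: [3.14, -0.005, -3.039]
force: [0.2, 0.5, -2.1]
grip_width: 0.0167
finger_force: 120.2
```

Run:
```python
from h import *
go([.5187,-.1375,.12],np.radians(186.6)); s=observe()
g=grab('top');a=g['color'][125:235,160:290,::-1]
h=grab('side'); b=h['color'][140:240,170:290,::-1]
cv2.imwrite('pics/p9.png',np.hstack([cv2.resize(a,(400,340),interpolation=cv2.INTER_CUBIC),cv2.resize(b,(400,340),interpolation=cv2.INTER_CUBIC)]))
```

```text
clock 50.2 pos [0.5605 0.0238 0.179 ] rpy [ 3.14  -0.005 -3.039] q [-0.15  0.49  0.01  1.82 -0.01  0.84  1.53] w 0.0167 F [ 0.2  0.5 -2.1]
units [ 2.89 -7.81  2.96] turn -0.12
```

View pics/p9.png

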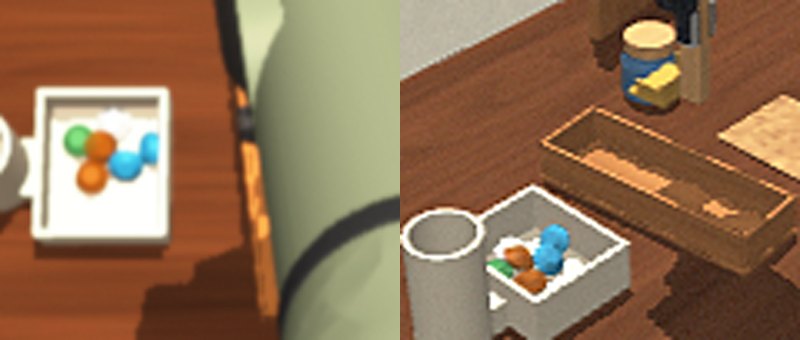

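Emit:
move_arm(
  plan=[
    [[0.3,-0.8,0,0,0,0,-1],[0.3,-1,0,0,0,0,-1],[0.3,-1,0,0,0,0,-1],[0.3,-1,0,0,0,0,-1],[0.3,-1,0,0,0,0,-1],[0.3,-1,0,0,0,0,-1],[0.3,-0.9,0,0,0,0,-1],[0.3,-0.63,0,0,0,0,-1],[0,0,0.4,0,0,0,-1],[0,0,0.8,0,0,0,-1]],
  ],
)

```text
clock: 51.3
position: [0.5278, -0.126, 0.1536]
tool_rot: [3.141, -0.007, -3.039]
force: [0.6, 0.4, -1.6]
grip_width: 0.0169
finger_force: 120.2
```

Emit:
move_arm(
  plan=[
    [[0,0,0.9,0,0,0,-1],[0,0,0.9,0,0,0,-1],[0,0,0.9,0,0,0,-1],[0,0,0.7,0,0,0,-1],[0,0,0.5,0,0,0,-1],[0,0,0.2,0,0,0,-1],[0,0,0,0,0,0,-1],[0,0,0,0,0,0,-1],[0,0,0,0,0,0,-1],[0,0,0,0,0,0,-1]],
  ],
)

```text
clock: 52.3
position: [0.5267, -0.1264, 0.0712]
tool_rot: [3.141, -0.009, -3.039]
force: [0.5, 0.1, -2.2]
grip_width: 0.0169
finger_force: 120.2
```

Run:
```python
from h import *
go([.528,-.127,.068],np.radians(185.9)); s=observe(); print(s['moment'])
g=grab('side'); show(g,(275,150,325,200),2)
```

```text
clock 52.3 pos [ 0.5267 -0.1264  0.0712] rpy [ 3.141 -0.009 -3.039] q [ 0.11  0.62  0.02  1.93 -0.02  0.59  1.82] w 0.0169 F [ 0.5  0.1 -2.2]
units [-0.06 -0.04  0.16] turn -0.0
[-0.02832853 -0.00160799 -0.00508601]
150 ........##..####..############........GGGGGGGGGG..
152 .........##.############h.##......GGGGGGGGGG......
154 ..........#######hhh##hhh##...GGGGGGGGGG..........
156 ...........###########hhh.GGGGGGGGGG#.............
158 ............##########hhh.GGGGGG#.................
160 ................####..hh..GG#.................GGGG
162 ................####..hh..................GGGGGGGG
164 ................####..hh#.............GGGGGGGGGGG#
166 ...............#####..hh............GGGGGGGGG.....
168 .........hh.....h....hhh.............GGGG.........
170 ......hhhhhhh.Y.hhhhhhhh........................GG
172 ...hhhhhhhYYY.Yhhhhhhhhh......................hGGG
174 hhhhhhhYYYYYYY.hhhhhhhhh.......................GGG
176 hhhhhYYYYYYYYYY.hhhhhhhhhhhh......................
178 hhY...YYYYYY...hhhhhhhhhhhhhhhhh..................
180 hYYY...YY...YY.hhhhhhhhhhhhhhhh.YYYh..............
182 hhh...YYYYYYY.hhhhhhhhhYYhhhhhh.hhhhh.............
184 hhhhhhhh.h..hhhhhhhhhhhhhhhhhhhhhh................
186 .hhhhhhhhY.hhhhhhhhhhhhhhhhhhhhh.#h#..............
188 .....hh...hhhhh..hhhhhhhhhhhh.....................
190 ........#hhhhhh.hhhhhhhhh.........................
192 .............hhhhhhhhh............#...............
194 .....Y............h...............................
196 ..................................................
198 ..................................................
```

Emit:
move_arm(
  plan=[
    [[0,0,0.08,0,0.06,0,-1],[0,0,0.06,0,0,0,-1],[0,0,0.04,0,0,0,-1],[0,0,0,0,0,0,-1],[0,0,0,0,0,0,-1],[0,0,0,0,0,0,-1],[0,0,0,0,0,0,-1],[0,0,0,0,0,0,-1],[0,0,0,0,0,0,-1],[0,0,0,0,0,0,-1]],
  ],
)

```text
clock: 53.35
position: [0.5261, -0.1266, 0.0683]
tool_rot: [3.141, -0.016, -3.039]
force: [-12.7, 1.0, 29.5]
grip_width: 0.0165
finger_force: 125.1
```

Emit:
move_arm(
  plan=[
    [[0,0,-0.06,0,-0.15,0,-1],[0,0,0,0,0,0,-1],[0,0,0,0,0,0,-1],[0,0,0,0,0,0,-1],[0,0,0,0,0,0,-1],[0,0,0,0,0,0,-1],[0,0,0,0,0,0,-1],[0,0,0,0,0,0,-1],[0,0,0,0,0,0,-1],[0,0,0,0,0,0,-1]],
  ],
)

```text
clock: 54.35
position: [0.5264, -0.1264, 0.0683]
tool_rot: [3.141, -0.0, -3.039]
force: [-0.3, -0.0, -1.2]
grip_width: 0.0164
finger_force: 120.2
```

Run:
```python
from h import *
tray(); s=observe(); print(s['moment'],s['position'])
g=grab('side'); print([tuple(map(int,a)) if a else None for a in handle_side(g,range(160,192,4))])
show(g,(285,166,305,196),2)
```

```text
clk 54.4 tray s,l mm [ -63.6 -171.3] z 0.0683 tilt(lip down +) 0.02 yaw 185.88 F [-0.3 -0.  -1.2] w 0.0164 q [ 0.11  0.63  0.02  1.94 -0.02  0.57  1.82]
[0.00268293 0.03860257 0.01604028] [ 0.52636341 -0.12636201  0.06832645]
[None, None, None, (172, 291, 296), (176, 291, 295), (180, 265, 298), (184, 273, 299), (188, 293, 299)]
166 ......####..hh......
168 hh......#...hh......
170 hhhYY.hhhhhhhh......
172 Yhh.Y.hhhhhhhh......
174 YYY.Yhhhhhhhhh......
176 YYYYY.hhhhhhhhhhhh..
178 YYY..hhhhhhhhhhhhhhh
180 Y..YYhhhhhhhhhhhhhhh
182 .Y.Y.hhhhhhhhhYhhhhh
184 YYhhhhhhh.hhhhhhhhhh
186 h.hhhhhhhhhhhhhhhhhh
188 hhhhh..hhhhhhhhhhhh#
190 hhhhhhhhhhhhhhhh....
192 ...hhhhhhhhh........
194 ........hh..........
```

Emit:
move_arm(
  plan=[
    [[0,0,0.02,0,0,0,-1],[0,0,0,0,0,0,-1],[0,0,0,0,0,0,1],[0,0,0,0,0,0,1],[0,0,0,0,0,0,1],[0,0,0,0,0,0,1],[0,0,0,0,0,0,1],[0,0,-0.5,0,0,0,1],[0,0,-0.8,0,0,0,1],[0,0,-0.8,0,0,0,1]],
  ],
  grip_force=60,
)

```text
clock: 55.4
position: [0.5263, -0.1264, 0.111]
tool_rot: [3.141, -0.001, -3.039]
force: [0.3, -0.4, 0.5]
grip_width: 0.0857
finger_force: 0.0
```

```bash
cat >> h.py <<'E'
def stems():
    for nm,box,zz in(('top',(335,140,450,240),.012),('side',(290,120,380,190),.009)):
        f=grab(nm); h=cv2.cvtColor(f['color'],cv2.COLOR_RGB2HSV)
        m=cv2.inRange(h,(40,100,40),(80,255,255)); M=np.zeros_like(m); x0,y0,x1,y1=box; M[y0:y1,x0:x1]=m[y0:y1,x0:x1]
        n,l,st,c=cv2.connectedComponentsWithStats(M)
        for i in range(1,n):
            if st[i][4]<40: continue
            pl=np.array([plane(f,p,zz)[:2] for p in np.argwhere(l==i)[:,::-1]])
            d=np.linalg.svd(pl-pl.mean(0),full_matrices=False)[2][0]; d=d if d[1]<0 else -d
            u=(pl-pl.mean(0))@d
            print(nm,int(st[i][4]),'foot',np.round(pl.mean(0)+d*u.min(),3),'end',np.round(pl.mean(0)+d*u.max(),3),'len',round(np.ptp(u),3),'yaw',round(float(np.degrees(np.arctan2(d[1],d[0]))),1))
E
python3 - <<'E'
from h import *
tray(); stems()
g=grab('side'); show(g,(275,146,325,196),2)
E
```

```text
clk 55.4 tray s,l mm [ -63.6 -171.4] z 0.111 tilt(lip down +) 0.03 yaw 185.88 F [ 0.3 -0.4  0.5] w 0.0857 q [ 0.11  0.56  0.02  1.92 -0.02  0.66  1.82]
top 104 foot [ 0.598 -0.352] end [ 0.6   -0.395] len 0.043 yaw -87.3
top 87 foot [ 0.53  -0.368] end [ 0.529 -0.403] len 0.036 yaw -92.0
top 48 foot [ 0.495 -0.384] end [ 0.508 -0.403] len 0.023 yaw -53.4
side 129 foot [ 0.604 -0.243] end [ 0.597 -0.393] len 0.151 yaw -92.6
side 318 foot [ 0.511 -0.228] end [ 0.513 -0.408] len 0.18 yaw -89.3
146 ......############........#####..............GGGGG
148 .......h#########.........................GGGGGGGG
150 ...........####....hh.................GGGGGGGGGG..
152 ..........#####..h.hhhhhh.........GGGGGGGGGG......
154 ..........####...hhhhhhhh.....GGGGGGGGGG#.........
156 ..........####...hhhhhhh..GGGGGGGGGG..............
158 .................hhhhhh..GGGGGGG#.................
160 ................hhhhhhhh.GGG#.................GGGG
162 ................hhhhhhhh..................GGGGGGGG
164 ................hhhhhhhh..............GGGGGGGGGGG#
166 ................hhhhhhhh............GGGGGGGGG.....
168 .........hh.....hhhhhhhh.............GGGG.........
170 ......hhhhhhhY.hhhhhhhhh........................GG
172 ...hhhhhhhhhh.Y.hhhhhhhh.......................GGG
174 hhhhhhhhYYYYYY.hhhhhhhhh.......................GGG
176 hhhhhYYYYYYYYYY.hhhhhhhhhhhhh.....................
178 hhh.YYYYYYYYY..hhhhhhhhhhhhhhhhh..................
180 hYY.YY.......YYhhhhhhhhhhhhhhhhY..Yh..............
182 hhh.YYYYYYYYYY.hhhhhhhhhYhhhhhhhh.hhh.............
184 hhYhhhhh.YY.hhhhhhhhhhhhhhhhhhhhhhh##.............
186 .hhhhhhhhYhhhhhhhhhhhhhhhYhhhhhh#.....#...........
188 .....hh..YhhhhhY.hhhhhhhhhYh.#....................
190 ........#hhhhhhhhhhhhhhhhh........#...............
192 ..............hYhhhhhh............................
194 .....Y...........hhh..............................
```

Emit:
move_arm(
  plan=[
    [[0,0,-1,0,0,0,1],[0,0,-1,0,0,0,1],[0,0,-1,0,0,0,1],[0,0,-1,0,0,0,1],[0,0,-1,0,0,0,1],[0,1,0,0,0,0,1],[0,1,0,0,0,0,1],[0,1,0,0,0,0,1],[0,1,0,0,0,0,1],[0,1,0,0,0,0,1]],
  ],
)

```text
clock: 56.55
position: [0.5158, -0.0262, 0.2096]
tool_rot: [3.141, -0.001, -3.039]
force: [-0.1, 0.1, -0.3]
grip_width: 0.0858
finger_force: 0.0
```

Run:
```python
from h import *
stems()
show(grab('top'),(340,150,445,235),3)
```

```text
top 351 foot [ 0.609 -0.233] end [ 0.597 -0.394] len 0.161 yaw -94.0
top 355 foot [ 0.539 -0.242] end [ 0.528 -0.403] len 0.162 yaw -94.0
top 333 foot [ 0.488 -0.247] end [ 0.499 -0.403] len 0.155 yaw -86.0
side 131 foot [ 0.604 -0.243] end [ 0.597 -0.393] len 0.151 yaw -92.6
side 318 foot [ 0.511 -0.228] end [ 0.513 -0.408] len 0.18 yaw -89.3
150 .........................................................................................................
153 ............h............................................................................................
156 WWWWWWWWWWW.h............................................................................................
159 ....WW...W...............................................................................................
162 .............h...........................................................................................
165 .............h...Y......YYYY.............................................................................
168 .............h...GGGGGGGGGGGGGGGGGGGGGGGGGGGGGGGGGGG................GGGGGGGGYO...........O
[... 1735 characters left out ...]
........................................
219 .........................................................................................................
222 ............................h............................................................................
225 .............................h...........................................................................
228 ..............................h..........................................................................
231 ...............................h.........................................................................
234 ................................h........................................................................
```

```bash
cat > k.py <<'E'
import numpy as np
from scipy.spatial.transform import Rotation as R
from scipy.optimize import least_squares
def e(a,t): return R.from_euler(a,t)
def fk(q,P):
    h,L1,L2,L3,L4=P; z=np.array([0,0,1.])
    A=e('z',-q[0])*e('y',q[1]); p=np.array([0,0,h])+A.apply(z*L1)
    A=A*e('z',-q[2])*e('y',q[3]); p=p+A.apply(z*L2)
    A=A*e('z',-q[4])*e('y',q[5]); p=p+A.apply(z*L3)
    A=A*e('z',np.pi/2-q[6]); return p,A
D=[([.278,.56,.231],[-3.141,0,2.681],[-1.18,.522,-.036,1.6,.021,1.021,-.113]),
([.4617,-.0297,.2312],[-3.142,0,-3.026],[-.17,.27,.13,2.02,-.04,.86,1.67]),
([.5199,-.1408,.0858],[-3.141,.001,-3.026],[.06,.6,.12,1.95,-.12,.6,1.95]),
([.4922,.0426,.0988],[3.141,-1.048,-3.039],[-.22,1.11,.1,1.24,-.11,1.84,1.58]),
([.5629,.2091,.1456],[3.141,.419,-3.039],[-.78,.48,.3,2.11,.18,.19,.97]),
([.5577,.2151,.1385],[-3.119,-.896,-3.063],[-.31,1.13,-.12,.95,-.14,1.93,1.26]),
([.427,.036,.0608],[3.141,.001,-3.039],[-.28,.53,.07,2.23,-.10,.38,1.55]),
([.5263,-.1264,.111],[3.141,-.001,-3.039],[.11,.56,.02,1.92,-.02,.66,1.82])]
f=lambda P:np.concatenate([fk(q,P)[0]-np.array(p) for p,r,q in D])
P=least_squares(f,[.3,.4,.4,.3,0]).x
lo=np.array([-2.91,-.3,-1.5,.17,-1.26,.16,-2.52]);hi=np.array([2.91,2.13,1.42,2.43,4.41,1.93,2.52])
def ik(p,Rt,q0,pr=False):
    def g(q):
        x,A=fk(q,P); return np.r_[(x-p)*10,(A.inv()*Rt).as_rotvec()*2,.02*(q-q0)]
    r=least_squares(g,np.clip(q0,lo+.01,hi-.01),bounds=(lo,hi)); x,A=fk(r.x,P)
    return r.x,np.linalg.norm(x-p),np.degrees((A.inv()*Rt).magnitude())
E
python3 - <<'E'
from k import *
print(P, np.round(f(P).reshape(-1,3)*1000,0).tolist())
for p,r,q in D: print(np.round(np.degrees((fk(q,P)[1].inv()*e('xyz',r)).magnitude()),1),end=' ')
print()
# pick pose, then place poses; tool axes at place: z heading th, nose-down (90-T); x down-ish
pick,er,ea=ik(np.array([.599,-.378,.006]),e('xyz',[np.pi,0,np.radians(86)]),np.array([.5,.8,0,1.6,0,.7,.5])); print('pick',pick.round(2),er,ea)
up,_,_=ik(np.array([.55,-.25,.3]),e('xyz',[np.pi,0,np.radians(86)]),pick)
for th in(-110,-90,-75,-60,-45,-30,-10):
  for T in(60,70,80,90):
    yaw=np.radians(th+180)
    q=up; 
    for k in np.linspace(0,1,9)[1:]:
        Rt=e('z',np.radians(86)*(1-k)+k*yaw)*e('x',np.pi)*e('y',-np.radians(T)*k)
        c=np.array([.576,.317,.16]); p=(1-k)*np.array([.55,-.25,.3])+k*(c+.019*np.array([np.cos(np.radians(th)),np.sin(np.radians(th)),0]))
        q,er,ea=ik(p,Rt,q)
    print(th,T,q.round(2),round(er*1000,1),round(ea,1))
E
```

```text
[0.35715646 0.48862777 0.45202021 0.30593681 0.        ] [[-54.0, 27.0, 7.0], [6.0, 55.0, -6.0], [1.0, 59.0, -5.0], [-6.0, 54.0, 6.0], [-41.0, 37.0, -12.0], [-14.0, 57.0, 19.0], [-20.0, 55.0, -7.0], [7.0, 59.0, -2.0]]
0.1 0.4 0.3 0.4 0.3 0.2 0.3 0.3 
pick [ 0.55  0.95  0.01  1.43 -0.02  0.76  0.5 ] 3.5356195661756383e-06 0.001852696664708055
-110 60 [-0.93  1.29  0.63  0.85  0.06  1.93 -0.79] 0.6 0.4
-110 70 [-1.03  1.38  0.84  0.87  0.    1.93 -0.68] 9.1 5.8
-110 80 [-1.1   1.47  0.98  0.88  0.    1.93 -0.57] 16.7 10.7
-110 90 [-1.17  1.59  1.14  0.9   0.    1.93 -0.43] 22.9 14.7
-90 60 [-0.8   1.11  0.06  1.08  0.65  1.76 -0.91] 0.0 0.0
-90 70 [-0.84  1.21  0.1   1.    0.71  1.89 -0.89] 0.0 0.0
-90 80 [-0.97  1.33  0.39  0.92  0.59  1.93 -0.76] 0.0 0.0
-90 90 [-1.14  1.56  0.93  0.85  0.28  1.93 -0.5 ] 0.1 0.1
-75 60 [-0.85  1.02  0.04  1.27  0.79  1.57 -0.87] 0.0 0.0
-75 70 [-0.89  1.11  0.08  1.21  0.86  1.68 -0.88] 0.0 0.0
-75 80 [-0.93  1.21  0.12  1.16  0.92  1.79 -0.88] 0.0 0.0
-75 90 [-0.96  1.3   0.17  1.1   0.98  1.89 -0.87] 0.0 0.0
-60 60 [-0.88  0.94  0.03  1.47  0.96  1
[... 203 characters left out ...]
[-0.9   0.85  0.02  1.66  1.16  1.2  -0.89] 0.0 0.0
-45 70 [-0.96  0.94  0.05  1.64  1.24  1.32 -0.98] 0.0 0.0
-45 80 [-1.01  1.03  0.09  1.6   1.29  1.43 -1.05] 0.0 0.0
-45 90 [-1.05  1.13  0.14  1.56  1.33  1.55 -1.1 ] 0.0 0.0
-30 60 [-0.89  0.78  0.01  1.84  1.42  1.04 -0.96] 0.0 0.0
-30 70 [-0.95  0.87  0.04  1.83  1.51  1.18 -1.1 ] 0.0 0.0
-30 80 [-1.    0.97  0.08  1.81  1.57  1.32 -1.2 ] 0.0 0.0
-30 90 [-1.05  1.08  0.12  1.76  1.59  1.45 -1.27] 0.0 0.0
-10 60 [-0.77  0.7  -0.06  2.04  1.9   0.91 -1.12] 0.0 0.0
-10 70 [-0.83  0.8  -0.03  2.05  2.    1.11 -1.28] 0.0 0.0
-10 80 [-0.9   0.91  0.01  2.04  2.04  1.3  -1.4 ] 0.0 0.0
-10 90 [-0.96  1.03  0.07  2.    2.04  1.47 -1.5 ] 0.0 0.0
```

Emit:
move_arm(
  plan=[
    [[-0.13,-0.98,0,0,0,1,1],[-0.23,-0.96,0,0,0,1,1],[-0.33,-0.94,0,0,0,1,1],[-0.43,-0.9,0,0,0,1,1],[-0.52,-0.85,0,0,0,1,1],[-0.6,-0.79,0,0,0,1,1],[-0.68,-0.72,0,0,0,1,1],[-0.75,-0.64,0,0,0,1,0.4],[-0.82,-0.56,0,0,0,1,0.4],[-0.87,-0.47,0,0,0,1,0.4]],
  ],
)

```text
clock: 57.7
position: [0.5617, -0.2217, 0.2095]
tool_rot: [-3.141, -0.001, 2.192]
force: [-0.8, 0.2, -0.7]
grip_width: 0.0598
finger_force: 0.0
```

Emit:
move_arm(
  plan=[
    [[-0.92,-0.38,0,0,0,1,0.4],[-0.95,-0.28,0,0,0,1,0.4],[-0.97,-0.18,0,0,0,1,0.4],[-0.98,-0.08,0,0,0,1,0.4],[-0.99,0.03,0,0,0,1,0.4],[-0.98,0.13,0,0,0,1,0.4],[-0.96,0.23,0,0,0,0.65,0.4],[-0.5,0.1,0.5,0,0,0,0.4],[0,0,1,0,0,0,0.4],[0,0,1,0,0,0,0.4]],
  ],
)

```text
clock: 58.7
position: [0.5947, -0.3652, 0.1581]
tool_rot: [-3.14, -0.001, 1.502]
force: [-0.1, 0.4, 0.0]
grip_width: 0.0602
finger_force: 0.0
```

Run:
```python
from h import *
go([.5984,-.3746,.003],np.radians(86)); stems()
f=grab('top'); print(plane(f,(108,233),.07))
```

```text
clock 58.7 pos [ 0.5947 -0.3652  0.1581] rpy [-3.140e+00 -1.000e-03  1.502e+00] q [ 0.21  0.76  0.44  1.47 -0.36  1.    0.67] w 0.0602 F [-0.1  0.4  0. ]
units [-0.46  0.22  7.75] turn 0.01
top 346 foot [ 0.609 -0.233] end [ 0.598 -0.394] len 0.161 yaw -93.9
side 132 foot [ 0.604 -0.243] end [ 0.597 -0.393] len 0.151 yaw -92.6
side 316 foot [ 0.511 -0.228] end [ 0.513 -0.408] len 0.18 yaw -89.4
[0.42377123 0.4291237  0.07      ]
```

Emit:
move_arm(
  plan=[
    [[-0.23,0.11,0.8,0,0,0,0.3],[-0.23,0.11,1,0,0,0,0.3],[0,0,1,0,0,0,0.3],[0,0,1,0,0,0,0.3],[0,0,1,0,0,0,0.3],[0,0,1,0,0,0,0.3],[0,0,0.9,0,0,0,0.3],[0,0,0.6,0,0,0,0.3],[0,0,0.3,0,0,0,0.3],[0,0,0,0,0,0,0.3]],
  ],
  grip_force=60,
)

```text
clock: 59.85
position: [0.5988, -0.374, 0.007]
tool_rot: [-3.14, -0.001, 1.501]
force: [-0.5, 0.3, 0.7]
grip_width: 0.0556
finger_force: 0.0
```

Run:
```python
from h import *
go([.5984,-.3746,.004],np.radians(86))
```

```text
clock 59.9 pos [ 0.5988 -0.374   0.007 ] rpy [-3.140e+00 -1.000e-03  1.501e+00] q [ 0.26  0.95  0.36  1.5  -0.43  0.77  0.73] w 0.0556 F [-0.5  0.3  0.7]
units [-0.03 -0.02  0.15] turn -0.0
```

Emit:
move_arm(
  plan=[
    [[0,0,0.15,0,0,0,0.3],[0,0,0,0,0,0,-1],[0,0,0,0,0,0,-1],[0,0,0,0,0,0,-1],[0,0,0,0,0,0,-1],[0,0,0,0,0,0,-1],[0,0,-0.3,0,0,0,-1],[0,0,-0.7,0,0,0,-1],[0,0,-1,0,0,0,-1],[0,0,-1,0,0,0,-1]],
  ],
  grip_force=60,
)

```text
clock: 60.85
position: [0.5992, -0.3743, 0.0669]
tool_rot: [3.142, -0.0, 1.501]
force: [-0.2, 0.1, -0.0]
grip_width: 0.0096
finger_force: 58.7
```

Emit:
move_arm(
  plan=[
    [[0.3,0,-1,0,0,-0.4,-1],[0.6,0,-1,0,0,-0.4,-1],[0.8,0,-1,0,0,-0.4,-1],[0.9,0,-1,0,0,-0.4,-1],[0.9,0,-1,0,0,-0.4,-1],[0.9,0,-1,0,0,-0.4,-1],[0.9,0,-1,0,0,-0.4,-1],[0.9,0,-1,0,0,-0.4,-1],[0.9,0,-1,0,0,-0.4,-1],[0.9,0,-1,0,0,-0.4,-1]],
  ],
)

```text
clock: 61.85
position: [0.5767, -0.2163, 0.2674]
tool_rot: [3.14, -0.0, 1.921]
force: [-0.2, 0.2, 0.3]
grip_width: 0.0095
finger_force: 58.7
```

Emit:
move_arm(
  plan=[
    [[0.99,0,-0.25,0,-1,0,-1],[0.96,0,-0.35,0,-1,0,-1],[0.91,0,-0.45,0,-1,0,-1],[0.86,0,-0.54,0,-1,0,-1],[0.8,0,-0.63,0,-1,0,-1],[0.73,0,-0.71,0,-1,0,-1],[0.65,0,-0.78,0,-1,0,-1],[0.57,0,-0.85,0,-1,0,-1],[0.47,0,-0.9,0,-1,0,-1],[0.38,0,-0.95,0,-1,0,-1]],
  ],
)

```text
clock: 62.85
position: [0.5132, -0.0411, 0.3189]
tool_rot: [-3.138, 0.997, 1.92]
force: [0.9, 0.8, -0.5]
grip_width: 0.0095
finger_force: 58.7
```

```bash
cat >> h.py <<'E'
def place(lat,along,footz,g=.142,back=.003,th=-70,T=78,cup=(.5755,.3168)):
    """units/rotvec to the pose in which the stem's foot is at (lat,along) from cup centre and height footz"""
    from k import e
    t=np.radians(th);h=np.array([np.cos(t),np.sin(t),0]);p=np.array([-h[1],h[0],0]);z=np.array([0,0,1.]);a=np.radians(T)
    F=np.array([*cup,footz])+h*along+p*lat
    G=F+g*(h*np.cos(a)+z*np.sin(a)); tz=h*np.sin(a)-z*np.cos(a); X=G+back*tz
    Rt=e('z',t+np.pi)*e('x',np.pi)*e('y',-a)
    s=observe();Rc=e('xyz',s['tool_rot'])
    print('clk',round(s['clock'],1),'pos',np.round(s['position'],3),'goal',X.round(3),'q',np.round(s['qpos'],2),'w',round(s['grip_width'],4),'ff',round(s['finger_force'],1),'F',np.round(s['force'],1))
    print('units now',(Rc.inv().apply(X-s['position'])/.02).round(2),'turn',((Rc.inv()*Rt).as_rotvec(degrees=True)/6).round(2),'units in goal axes',(Rt.inv().apply(X-s['position'])/.02).round(2))
E
python3 - <<'E'
from h import *
place(.013,-.012,.135)
E
```

```text
clk 62.9 pos [ 0.513 -0.041  0.319] goal [0.595 0.302 0.273] q [-1.22  0.51  0.83  2.08  0.78  0.98 -0.62] w 0.0095 ff 58.7 F [ 0.9  0.8 -0.5]
units now [  9.91   9.66 -11.16] turn [-0.03 -3.48  0.01] units in goal axes [  5.29   9.7  -13.93]
```

Emit:
move_arm(
  plan=[
    [[0.3,0.54,-0.77,0,-0.87,0,-1],[0.3,0.54,-0.77,0,-0.87,0,-1],[0.3,0.54,-0.77,0,-0.87,0,-1],[0.3,0.54,-0.77,0,-0.87,0,-1],[0.25,0.54,-0.77,0,0,0,-1],[0.25,0.54,-0.77,0,0,0,-1],[0.25,0.54,-0.77,0,0,0,-1],[0.25,0.54,-0.77,0,0,0,-1],[0.25,0.54,-0.77,0,0,0,-1],[0.25,0.54,-0.77,0,0,0,-1]],
  ],
)

```text
clock: 63.85
position: [0.56, 0.1481, 0.3125]
tool_rot: [-3.124, 1.357, 1.933]
force: [-0.6, 0.0, -0.3]
grip_width: 0.0095
finger_force: 58.8
```

Emit:
move_arm(
  plan=[
    [[0.25,0.54,-0.77,0,0,0,-1],[0.25,0.54,-0.77,0,0,0,-1],[0.25,0.54,-0.77,0,0,0,-1],[0.25,0.54,-0.77,0,0,0,-1],[0.25,0.54,-0.77,0,0,0,-1],[0.2,0.5,-0.77,0,0,0,-1],[0,0,0,0,0,0,-1],[0,0,0,0,0,0,-1],[0,0,0,0,0,0,-1],[0,0,0,0,0,0,-1]],
  ],
)

```text
clock: 64.85
position: [0.5872, 0.2589, 0.3026]
tool_rot: [-3.115, 1.358, 1.942]
force: [1.4, -0.5, -1.2]
grip_width: 0.0095
finger_force: 58.8
```

Run:
```python
from h import *
place(.013,-.012,.135)
f=grab('top'); g=grab('side')
for nm,F in(('top',f),('side',g)):
    m=cv2.inRange(cv2.cvtColor(F['color'],cv2.COLOR_RGB2HSV),(45,100,40),(80,255,255)); m[:,280:]=0; m[:130]=0
    n,l,st,c=cv2.connectedComponentsWithStats(m); print(nm,[(st[i].tolist()) for i in range(1,n) if st[i][4]>8])
```

```text
clk 64.8 pos [0.587 0.259 0.303] goal [0.595 0.302 0.273] q [-1.31  1.04  0.71  1.4   0.6   1.51 -0.59] w 0.0095 ff 58.8 F [ 1.4 -0.5 -1.2]
units now [ 1.83  1.09 -1.55] turn [-0.05 -0.03  0.04] units in goal axes [ 1.83  1.09 -1.55]
top [[153, 152, 6, 17, 71], [181, 166, 8, 9, 49]]
side [[187, 173, 6, 17, 81], [55, 190, 17, 15, 102], [196, 216, 8, 5, 20]]
```

Emit:
move_arm(
  plan=[
    [[0.3,0.4,-0.5,0,0,0,-1],[0.5,0.4,-0.5,0,0,0,-1],[0.6,0.29,-0.55,0,0,0,-1],[0.4,0,0,0,0,0,-1],[0,0,0,0,0,0,-1],[0,0,0,0,0,0,-1],[0,0,0,0,0,0,-1],[0,0,0,0,0,0,-1],[0,0,0,0,0,0,-1],[0,0,0,0,0,0,-1]],
  ],
)

```text
clock: 65.95
position: [0.5948, 0.3025, 0.2734]
tool_rot: [-3.113, 1.358, 1.944]
force: [0.5, -0.4, 0.7]
grip_width: 0.0099
finger_force: 58.8
```

```bash
cat >> h.py <<'E'
def footcheck(g=.142,back=.003,box=None):
    s=observe();M=rot(s['tool_rot']);G=np.array(s['position'])-back*M[:,2]; u=-M[:,0]; F=G-g*u
    print('pred foot',F.round(3),'stem dir',u.round(3))
    for n in('top','side'):
        f=grab(n); m=cv2.inRange(cv2.cvtColor(f['color'],cv2.COLOR_RGB2HSV),(45,100,40),(80,255,255))
        a=proj(f,F);b=proj(f,G); pts=np.argwhere(m)[:,::-1]; d=(b-a)/np.linalg.norm(b-a); r=(pts-a)
        al=r@d; pe=r@np.array([-d[1],d[0]]); k=(abs(pe)<8)&(al>-15)&(al<np.linalg.norm(b-a)+5)
        print(n,'pred foot px',a.round(1),'grip px',b.round(1),'len',round(np.linalg.norm(b-a),1),'seen along',(al[k].min().round(1),al[k].max().round(1)) if k.any() else None,'perp',pe[k].mean().round(1) if k.any() else None,'near foot perp',pe[k&(al<al[k].min()+5)].mean().round(1) if k.any() else None)
E
python3 - <<'E'
from h import *
place(.013,-.012,.135); footcheck()
f=grab('top')
# cup rim check: bright ring pixels around the predicted cup
print(proj(f,[.5755,.3168,.115]),proj(f,[.5755,.3168,.005]))
show(f,(130,150,185,205),2)
E
```

```text
clk 66.0 pos [0.595 0.303 0.273] goal [0.595 0.302 0.273] q [-1.3   1.13  0.69  1.27  0.56  1.58 -0.58] w 0.0099 ff 58.8 F [ 0.5 -0.4  0.7]
units now [ 0.   -0.01  0.02] turn [-0.04 -0.04  0.05] units in goal axes [ 0.   -0.01  0.02]
pred foot [0.583 0.333 0.135] stem dir [ 0.077 -0.197  0.977]
top pred foot px [141.1 166.9] grip px [136.8 147. ] len 20.4 seen along (np.float64(-1.3), np.float64(17.7)) perp 1.1 near foot perp 1.4
side pred foot px [176.2 203.5] grip px [176.5 155.8] len 47.7 seen along (np.float64(0.5), np.float64(11.5)) perp -0.1 near foot perp -0.2
[149.63880806 171.59487042] [159.59798547 180.38307054]
150 ..........G............................................
152 W..........G...........................................
154 .#######.GGG.............................hWWWWWWWWWWWWW
156 .#######GGGG..............................WWWWWWWWWWWWW
158 ........GGGGG...hh......h.................WWW..........
160 .........GGGG.WWWWWWWWWWWW..h.............WWW..........
162 .........GGGGG............WWWWh...........WWW.......WWW
164 ..........GGGGG.............WWW...........WWW.
[... 509 characters left out ...]
...WWWWWWWWWWW.........WWWWWW..WWWWWWWW.
184 ............h..WWWWWWWWWWW...........WWWWWWW..WWWWWWWW.
186 ...............h....................WWWWWWWW..WWWWWWWWW
188 .....................................WWWWWWW.WWWWWWWWWW
190 .........................................WWW.WWWWWWWWWW
192 ........................h................WWW.WWWWWWWWWW
194 .........................................WWW.WWWWWWWWWW
196 .........................................WWW.WWWWWWWWWW
198 .........................................WWWWWWWWWWWWWW
200 .........................................WWWWWWWWWWWWWW
202 .........................................h.............
204 .......................................................
```

Emit:
move_arm(
  plan=[
    [[0.5,0,0.1,0,0,0,-1],[0.8,0,0.17,0,0,0,-1],[0.9,0,0.19,0,0,0,-1],[0.9,0,0.19,0,0,0,-1],[0.9,0,0.19,0,0,0,-1],[0.8,0,0.17,0,0,0,-1],[0.7,0,0.15,0,0,0,-1],[0.5,0,0.1,0,0,0,-1],[0.12,0,0.03,0,0,0,-1],[0,0,0,0,0,0,-1]],
  ],
)

```text
clock: 67.1
position: [0.5939, 0.303, 0.1482]
tool_rot: [-3.113, 1.358, 1.945]
force: [0.4, -0.1, 0.7]
grip_width: 0.0098
finger_force: 58.8
```

Run:
```python
from h import *
place(.013,-.012,.009); footcheck()
```

```text
clk 67.1 pos [0.594 0.303 0.148] goal [0.595 0.302 0.147] q [-1.27  1.29  0.63  1.25  0.5   1.51 -0.7 ] w 0.0098 ff 58.8 F [ 0.4 -0.1  0.7]
units now [0.03 0.02 0.07] turn [-0.04 -0.03  0.05] units in goal axes [0.03 0.02 0.07]
pred foot [0.582 0.334 0.01 ] stem dir [ 0.077 -0.197  0.977]
top pred foot px [153.2 177.7] grip px [151.  161.6] len 16.3 seen along (np.float64(-0.4), np.float64(14.5)) perp 0.9 near foot perp 0.9
side pred foot px [180.6 237.4] grip px [181.1 193.9] len 43.5 seen along None perp None near foot perp None
```

Emit:
move_arm(
  plan=[
    [[0,0,0,0,0,0,-0.2],[0,0,0,0,0,0,-0.2],[0,0,0,0,0,0,-0.2],[0,0,0,0,0,0,-0.2],[0,0,-0.4,0,0,0,-0.2],[0,0,-0.9,0,0,0,-0.2],[0,0,-1,0,0,0,-0.2],[0,0,-1,0,0,0,-0.2],[-0.7,0,-0.2,0,0,0,-0.2],[-1,0,-0.2,0,0,0,-0.2]],
  ],
)

```text
clock: 68.2
position: [0.5717, 0.3646, 0.1973]
tool_rot: [-3.107, 1.358, 1.951]
force: [0.1, 0.1, -0.0]
grip_width: 0.0342
finger_force: 0.0
```

```bash
cat >> h.py <<'E'
def look(box_t=(120,130,190,205),box_s=(150,140,225,250)):
    for n,b in(('top',box_t),('side',box_s)):
        f=grab(n); h=cv2.cvtColor(f['color'],cv2.COLOR_RGB2HSV); x0,y0,x1,y1=b
        for nm,lo,hi in(('green',(45,100,40),(80,255,255)),('red',(174,150,80),(179,255,255)),('red2',(0,200,120),(4,255,255)),('yellow',(22,170,120),(32,255,255)),('pink',(140,50,120),(172,255,255))):
            m=cv2.inRange(h,lo,hi)[y0:y1,x0:x1]; k,l,st,c=cv2.connectedComponentsWithStats(m)
            o=[(c[i]+[x0,y0]).round(1).tolist()+st[i].tolist()[2:] for i in range(1,k) if st[i][4]>10]
            if o: print(n,nm,o)
E
python3 - <<'E'
from h import *
s=observe();print(s['position'],s['tool_rot'],s['grip_width'],s['clock']); look(); stems()
E
```

```text
[0.57174769 0.36456506 0.19726871] [-3.1074131  1.3584602  1.9506948] 0.034205724462701904 68.2
top green [[184.3, 169.9, 8, 9, 49], [155.2, 174.3, 9, 14, 55]]
top red [[163.3, 162.6, 11, 12, 92]]
top red2 [[165.1, 160.9, 11, 14, 25]]
top 345 foot [ 0.539 -0.244] end [ 0.527 -0.403] len 0.159 yaw -94.2
top 338 foot [ 0.487 -0.239] end [ 0.499 -0.403] len 0.164 yaw -86.0
```

Emit:
move_arm(
  plan=[
    [[-1,0,-0.2,0,0,0,-0.2],[-1,0,-0.2,0,0,0,-0.2],[-1,0,-0.2,0,0,0,-0.2],[-1,0,-0.2,0,0,0,-0.2],[-1,0,-0.2,0,0,0,-0.2],[-0.26,-0.5,0.85,0,1,0,-0.2],[-0.36,-0.5,0.85,0,1,0,-0.2],[-0.45,-0.5,0.84,0,1,0,-0.2],[-0.54,-0.5,0.8,0,1,0,-0.35],[-0.63,-0.5,0.75,0,1,0,-0.35]],
  ],
)

```text
clock: 69.4
position: [0.5578, 0.2572, 0.3075]
tool_rot: [-3.134, 0.829, 1.923]
force: [0.6, 0.5, 0.1]
grip_width: 0.0278
finger_force: 0.0
```

Emit:
move_arm(
  plan=[
    [[-0.7,-0.5,0.7,0,1,0,-0.35],[-0.78,-0.5,0.63,0,1,0,-0.35],[-0.84,-0.5,0.54,0,1,0,-0.35],[-0.89,-0.5,0.45,0,1,0,-0.35],[-0.93,-0.5,0.36,0,1,0,-0.35],[-0.97,-0.5,0.26,0,1,0,-0.35],[-0.99,-0.5,0.16,0,1,0,-0.35],[-1,-0.5,0.05,0,1,0,-0.35],[-1,-0.3,0,0,0,1,-0.35],[-1,-0.2,0,0,0,1,-0.35]],
  ],
)

```text
clock: 70.4
position: [0.5389, 0.0364, 0.3158]
tool_rot: [-3.137, -0.003, 1.701]
force: [-0.0, -0.0, 0.2]
grip_width: 0.028
finger_force: 0.0
```

```bash
cat >> h.py <<'E'
def down(target,yaw):
    from k import e
    s=observe();Rc=e('xyz',s['tool_rot']);Rt=e('xyz',[np.pi,0,np.radians(yaw)]);d=np.array(target)-s['position']
    print('clk',round(s['clock'],1),'pos',np.round(s['position'],4),'w',round(s['grip_width'],4),'q',np.round(s['qpos'],2),'turn',((Rc.inv()*Rt).as_rotvec(degrees=True)/6).round(2),'units in goal axes',(Rt.inv().apply(d)/.02).round(2),'now axes',(Rc.inv().apply(d)/.02).round(2))
E
python3 - <<'E'
from h import *
down([.4918,-.3787,.004],94)
E
```

```text
clk 70.4 pos [0.5389 0.0364 0.3158] w 0.028 q [-0.56  0.34  0.51  1.73 -0.18  1.13  0.14] turn [-0.05 -0.02  0.58] units in goal axes [-20.54  -3.8   15.59] now axes [-20.31  -4.96  15.56]
```

Emit:
move_arm(
  plan=[
    [[-1,-0.2,0.3,-0.05,0,0.58,-0.35],[-1,-0.2,0.4,0,0,0,-0.35],[-1,-0.2,0.4,0,0,0,-0.35],[-1,-0.2,0.4,0,0,0,-0.35],[-1,-0.2,0.4,0,0,0,-0.35],[-1,-0.2,0.4,0,0,0,-0.35],[-1,-0.2,0.4,0,0,0,-0.35],[-1,-0.2,0.4,0,0,0,-0.35],[-1,-0.2,0.4,0,0,0,-0.35],[-1,-0.2,0.4,0,0,0,-0.35]],
  ],
)

```text
clock: 71.4
position: [0.5147, -0.1642, 0.236]
tool_rot: [-3.14, -0.002, 1.648]
force: [0.3, -0.1, 0.6]
grip_width: 0.0278
finger_force: 0.0
```

Emit:
move_arm(
  plan=[
    [[-1,-0.2,0.8,0,0,0,-0.35],[-1,-0.2,0.8,0,0,0,-0.35],[-1,-0.2,0.8,0,0,0,-0.35],[-1,-0.2,0.8,0,0,0,-0.35],[-1,-0.2,0.8,0,0,0,-0.35],[-1,-0.2,0.8,0,0,0,-0.35],[-1,-0.2,0.8,0,0,0,-0.35],[-1,-0.2,0.8,0,0,0,-0.35],[-0.8,0,0,0,0,0,-0.35],[-0.5,0,0,0,0,0,-0.35]],
  ],
)

```text
clock: 72.4
position: [0.497, -0.3524, 0.1084]
tool_rot: [-3.14, -0.001, 1.646]
force: [0.5, 0.6, 0.5]
grip_width: 0.0278
finger_force: 0.0
```

Run:
```python
from h import *
down([.4918,-.3787,.004],94); stems()
```

```text
clk 72.4 pos [ 0.497  -0.3524  0.1084] w 0.0278 q [ 0.23  0.7   0.43  1.76 -0.39  0.78  0.93] turn [-0.02 -0.01  0.06] units in goal axes [-1.3  -0.35  5.22] now axes [-1.3  -0.35  5.22]
top 57 foot [ 0.539 -0.242] end [ 0.54  -0.275] len 0.033 yaw -88.3
top 206 foot [ 0.537 -0.291] end [ 0.525 -0.405] len 0.115 yaw -96.2
top 112 foot [ 0.492 -0.339] end [ 0.504 -0.403] len 0.065 yaw -79.1
side 319 foot [ 0.511 -0.228] end [ 0.513 -0.408] len 0.18 yaw -89.4
```

Emit:
move_arm(
  plan=[
    [[-0.43,-0.12,0.3,0,0,0.06,-0.35],[-0.43,-0.12,0.3,0,0,0,-0.35],[-0.44,-0.11,0.4,0,0,0,-0.35],[0,0,0.9,0,0,0,-0.35],[0,0,0.9,0,0,0,-0.35],[0,0,0.9,0,0,0,-0.35],[0,0,0.7,0,0,0,-0.35],[0,0,0.4,0,0,0,-0.35],[0,0,0.2,0,0,0,-0.35],[0,0,0,0,0,0,-0.35]],
  ],
)

```text
clock: 73.5
position: [0.4918, -0.3773, 0.0077]
tool_rot: [-3.14, -0.002, 1.64]
force: [-0.2, 0.1, -0.6]
grip_width: 0.0275
finger_force: 0.0
```

Run:
```python
from h import *
down([.4918,-.3787,.004],94); print(observe()['force']); stems()
```

```text
clk 73.5 pos [ 0.4918 -0.3773  0.0077] w 0.0275 q [ 0.33  0.85  0.35  1.75 -0.46  0.62  1.02] turn [-0.02 -0.02 -0.01] units in goal axes [-0.07 -0.01  0.19] now axes [-0.07 -0.    0.19]
[-0.24531218  0.13320154 -0.61258181]
top 57 foot [ 0.539 -0.244] end [ 0.538 -0.272] len 0.027 yaw -92.5
side 145 foot [ 0.536 -0.233] end [ 0.527 -0.395] len 0.163 yaw -93.5
side 152 foot [ 0.484 -0.228] end [ 0.499 -0.403] len 0.176 yaw -85.1
```

No contact and the stems undisturbed; lower the last 4 mm, close, lift.

Emit:
move_arm(
  plan=[
    [[-0.07,0,0.18,0,0,0,-0.35],[0,0,0,0,0,0,-0.6],[0,0,0,0,0,0,-0.8],[0,0,0,0,0,0,-1],[0,0,0,0,0,0,-1],[0,0,0,0,0,0,-1],[0,0,0,0,0,0,-1],[0,0,-0.4,0,0,0,-1],[0,0,-0.8,0,0,0,-1],[0,0,-1,0,0,0,-1]],
  ],
)

```text
clock: 74.6
position: [0.4917, -0.3785, 0.0493]
tool_rot: [-3.139, -0.002, 1.64]
force: [0.3, 0.0, 0.3]
grip_width: 0.0097
finger_force: 58.6
```

Run:
```python
from h import *
down([.4918,-.3787,.004],94); s=observe(); print(s['finger_force']); stems()
```

```text
clk 74.6 pos [ 0.4917 -0.3785  0.0493] w 0.0097 q [ 0.31  0.79  0.38  1.75 -0.43  0.69  1.  ] turn [-0.02 -0.02 -0.01] units in goal axes [-0.01  0.    2.27] now axes [-0.02  0.01  2.27]
58.62333118915558
top 78 foot [ 0.539 -0.244] end [ 0.538 -0.286] len 0.041 yaw -91.8
side 206 foot [ 0.533 -0.232] end [ 0.529 -0.455] len 0.223 yaw -91.1
```

Emit:
move_arm(
  plan=[
    [[0.2,0,-1,0,0,-0.27,-1],[0.4,0.1,-1,0,0,-0.27,-1],[0.6,0.2,-1,0,0,-0.27,-1],[0.8,0.3,-1,0,0,-0.27,-1],[0.9,0.3,-1,0,0,-0.27,-1],[0.9,0.3,-1,0,0,-0.27,-1],[0.9,0.3,-1,0,0,-0.27,-1],[0.9,0.3,-1,0,0,-0.27,-1],[0.9,0.3,-1,0,0,-0.27,-1],[0.9,0.3,-1,0,0,-0.24,-1]],
  ],
)

```text
clock: 75.7
position: [0.5068, -0.2234, 0.2498]
tool_rot: [-3.141, -0.002, 1.921]
force: [0.4, -0.8, 0.3]
grip_width: 0.0096
finger_force: 58.7
```

Emit:
move_arm(
  plan=[
    [[0.98,0.4,-0.3,0,-1,0,-1],[0.93,0.4,-0.4,0,-1,0,-1],[0.88,0.4,-0.5,0,-1,0,-1],[0.82,0.4,-0.6,0,-1,0,-1],[0.76,0.4,-0.68,0,-1,0,-1],[0.69,0.4,-0.76,0,-1,0,-1],[0.61,0.4,-0.82,0,-1,0,-1],[0.52,0.4,-0.88,0,-1,0,-1],[0.43,0.4,-0.93,0,-1,0,-1],[0.33,0.4,-0.97,0,-1,0,-1]],
  ],
)

```text
clock: 76.7
position: [0.5159, -0.0319, 0.3138]
tool_rot: [-3.127, 0.97, 1.929]
force: [1.1, -0.9, -0.9]
grip_width: 0.0102
finger_force: 58.6
```

Run:
```python
from h import *
place(-.013,-.012,.135,g=.140)
```

```text
clk 76.7 pos [ 0.516 -0.032  0.314] goal [0.57  0.294 0.271] q [-1.22  0.52  0.84  2.06  0.73  0.97 -0.58] w 0.0102 ff 58.6 F [ 1.1 -0.9 -0.9]
units now [  9.83   8.09 -10.69] turn [-0.05 -3.74  0.06] units in goal axes [  5.07   8.11 -13.6 ]
```

Run:
```python
from h import *
place(-.013,-.012,.23,g=.140)
f=grab('top'); h=cv2.cvtColor(f['color'],cv2.COLOR_RGB2HSV); m=cv2.inRange(h,(174,150,80),(179,255,255))|cv2.inRange(h,(0,200,120),(4,255,255)); m[:, :130]=0;m[:,185:]=0;m[:140]=0;m[185:]=0
pts=np.argwhere(m)[:,::-1]; t=np.radians(-70);hd=np.array([np.cos(t),np.sin(t)]);p=np.array([-hd[1],hd[0]])
print(len(pts),pts.min(0),pts.max(0))
for z in(.16,.19):
    c=plane(f,pts.mean(0),z)[:2]-[.5755,.3168]; print(z,'along',round(c@hd,3),'lat',round(c@p,3))
g=grab('side'); h=cv2.cvtColor(g['color'],cv2.COLOR_RGB2HSV); m=cv2.inRange(h,(174,150,60),(179,255,255))|cv2.inRange(h,(0,200,100),(4,255,255)); m[:,:140]=0;m[:,230:]=0;m[:120]=0;m[240:]=0
q=np.argwhere(m)[:,::-1]; print(len(q), q.mean(0) if len(q) else None)
if len(q):
    X,er=tri(f,pts.mean(0),g,q.mean(0)); c=X[:2]-[.5755,.3168]; print(X.round(3),er.round(4),'along',c@hd,'lat',c@p)
```

```text
clk 76.7 pos [ 0.516 -0.032  0.314] goal [0.57  0.294 0.366] q [-1.22  0.52  0.84  2.06  0.73  0.97 -0.58] w 0.0102 ff 58.6 F [ 1.1 -0.9 -0.9]
units now [  5.92   8.05 -13.38] turn [-0.05 -3.74  0.06] units in goal axes [  0.42   8.11 -14.59]
94 [159 156] [169 166]
0.16 along 0.049 lat -0.001
0.19 along 0.052 lat -0.01
108 [192.26851852 182.85185185]
[0.588 0.268 0.171] 0.0018 along 0.050289467079925765 lat -0.00513860538024496
```

Emit:
move_arm(
  plan=[
    [[0.3,0.43,-0.7,0,-0.98,0,-1],[0.22,0.43,-0.74,0,-0.98,0,-1],[0.15,0.43,-0.77,0,-0.98,0,-1],[0.08,0.43,-0.77,0,-0.98,0,-1],[-0.05,0.43,-0.77,0,-0.98,0,-1],[-0.05,0.43,-0.77,0,0,0,-1],[-0.05,0.43,-0.77,0,0,0,-1],[-0.05,0.43,-0.77,0,0,0,-1],[-0.05,0.43,-0.77,0,0,0,-1],[-0.05,0.43,-0.77,0,0,0,-1]],
  ],
)

```text
clock: 77.8
position: [0.5458, 0.1389, 0.3408]
tool_rot: [-3.028, 1.477, 2.028]
force: [-0.1, -0.1, -0.5]
grip_width: 0.0101
finger_force: 58.7
```

Run:
```python
from h import *
place(-.012,-.014,.23,g=.140,T=85)
```

```text
clk 77.8 pos [0.546 0.139 0.341] goal [0.565 0.312 0.369] q [-1.39  0.96  0.83  1.76  0.72  1.35 -0.7 ] w 0.0101 ff 58.7 F [-0.1 -0.1 -0.5]
units now [-0.73  3.79 -7.91] turn [-0.05 -0.06  0.1 ] units in goal axes [-0.74  3.84 -7.89]
```

Emit:
move_arm(
  plan=[
    [[-0.5,0.4,-0.5,0,0,0,-1],[-0.3,0.4,-0.8,0,0,0,-1],[-0.1,0.42,-0.9,0,0,0,-1],[0,0.42,-0.9,0,0,0,-1],[0,0.42,-0.9,0,0,0,-1],[0,0.42,-0.9,0,0,0,-1],[0,0.42,-0.9,0,0,0,-1],[0,0.42,-0.9,0,0,0,-1],[0,0.4,-0.8,0,0,0,-1],[0,0.1,-0.4,0,0,0,-1]],
  ],
)

```text
clock: 78.8
position: [0.5655, 0.3119, 0.3722]
tool_rot: [-3.029, 1.477, 2.028]
force: [0.2, 0.0, -0.4]
grip_width: 0.0097
finger_force: 58.7
```

Run:
```python
from h import *
place(-.012,-.014,.13,g=.140,T=85); footcheck(g=.14); look()
```

```text
clk 78.8 pos [0.566 0.312 0.372] goal [0.565 0.312 0.269] q [-1.39  1.07  0.79  1.29  0.63  1.67 -0.48] w 0.0097 ff 58.7 F [ 0.2  0.  -0.4]
units now [5.13 0.01 0.48] turn [-0.04 -0.06  0.1 ] units in goal axes [ 5.13 -0.05  0.45]
pred foot [0.559 0.326 0.233] stem dir [ 0.041 -0.084  0.996]
top pred foot px [131.8 167.2] grip px [116.7 147.4] len 24.9 seen along (np.float64(-1.2), np.float64(26.2)) perp 1.2 near foot perp 0.8
side pred foot px [180.1 176.8] grip px [176.9 127.5] len 49.3 seen along (np.float64(-14.8), np.float64(-11.7)) perp 6.6 near foot perp 6.6
top green [[126.5, 158.2, 15, 24, 124], [184.3, 169.9, 8, 9, 49], [155.2, 174.4, 9, 14, 56]]
top red [[163.3, 162.6, 11, 12, 90]]
top red2 [[165.3, 160.3, 11, 13, 25]]
side green [[187.9, 200.7, 9, 27, 115], [200.2, 218.0, 8, 5, 20]]
side red [[192.3, 185.1, 9, 11, 71]]
```

Emit:
move_arm(
  plan=[
    [[0.5,0,0.04,0,0,0,-1],[0.8,0,0.08,0,0,0,-1],[0.9,0,0.08,0,0,0,-1],[0.9,0,0.08,0,0,0,-1],[0.9,0,0.08,0,0,0,-1],[0.9,0,0.08,0,0,0,-1],[0.8,0,0.08,0,0,0,-1],[0.7,0,0.06,0,0,0,-1],[0.7,0,0.06,0,0,0,-1],[0.5,0,0.04,0,0,0,-1]],
  ],
)

```text
clock: 80.0
position: [0.5635, 0.3109, 0.2181]
tool_rot: [-3.02, 1.479, 2.037]
force: [0.0, 0.6, -0.7]
grip_width: 0.0099
finger_force: 58.7
```

Run:
```python
from h import *
place(-.012,-.014,.009,g=.140,T=85); look()
```

```text
clk 80.0 pos [0.564 0.311 0.218] goal [0.565 0.312 0.148] q [-1.36  1.26  0.71  1.3   0.53  1.59 -0.65] w 0.0099 ff 58.7 F [ 0.   0.6 -0.7]
units now [3.48 0.1  0.31] turn [-0.05 -0.04  0.1 ] units in goal axes [3.48 0.06 0.29]
top green [[150.0, 174.6, 18, 17, 130], [184.3, 169.9, 8, 9, 49]]
top red [[163.4, 162.6, 12, 12, 91]]
top red2 [[164.1, 157.8, 11, 5, 16]]
top pink [[132.9, 162.6, 13, 14, 110]]
side green [[182.7, 175.3, 8, 4, 20]]
side pink [[180.7, 165.8, 10, 15, 114]]
```

Emit:
move_arm(
  plan=[
    [[0.5,0.02,0.05,0,0,0,-1],[0.7,0.02,0.06,0,0,0,-1],[0.7,0.02,0.06,0,0,0,-1],[0.6,0,0.05,0,0,0,-1],[0.5,0,0.04,0,0,0,-1],[0.3,0,0.03,0,0,0,-1],[0.1,0,0,0,0,0,-1],[0,0,0,0,0,0,-1],[0,0,0,0,0,0,-1],[0,0,0,0,0,0,-1]],
  ],
)

```text
clock: 81.1
position: [0.5639, 0.3117, 0.1516]
tool_rot: [-3.031, 1.478, 2.026]
force: [-0.7, 0.0, 0.5]
grip_width: 0.0102
finger_force: 58.6
```

Run:
```python
from h import *
place(-.012,-.014,.009,g=.140,T=85); look()
```

```text
clk 81.1 pos [0.564 0.312 0.152] goal [0.565 0.312 0.148] q [-1.34  1.35  0.68  1.26  0.5   1.57 -0.71] w 0.0102 ff 58.6 F [-0.7  0.   0.5]
units now [0.17 0.03 0.03] turn [-0.04 -0.05  0.09] units in goal axes [0.17 0.03 0.03]
top green [[153.7, 173.7, 11, 18, 101], [184.3, 169.9, 8, 9, 49]]
top red [[162.2, 160.2, 10, 13, 98]]
top red2 [[163.1, 159.1, 13, 15, 39]]
top pink [[140.9, 169.4, 12, 13, 86]]
side green [[185.5, 195.1, 9, 8, 27]]
side red [[190.9, 181.8, 9, 14, 87]]
side pink [[182.6, 186.2, 10, 16, 112]]
```

Emit:
move_arm(
  plan=[
    [[0.15,0,0,0,0,0,-1],[0,0,0,0,0,0,-0.2],[0,0,0,0,0,0,-0.2],[0,0,0,0,0,0,-0.2],[0,0,0,0,0,0,-0.2],[0,0,-0.5,0,0,0,-0.2],[0,0,-1,0,0,0,-0.2],[0,0,-1,0,0,0,-0.2],[0,0,-1,0,0,0,-0.2],[-0.8,0,-0.1,0,0,0,-0.2]],
  ],
)

```text
clock: 82.2
position: [0.5388, 0.3806, 0.1689]
tool_rot: [-3.003, 1.477, 2.057]
force: [0.3, 0.7, -1.1]
grip_width: 0.0342
finger_force: 0.0
```

Run:
```python
from h import *
s=observe();print(s['position'],s['grip_width'],s['clock']); look(); stems()
```

```text
[0.53878667 0.38064248 0.16893026] 0.03417344539261112 82.2
top green [[184.3, 169.9, 8, 9, 49], [153.1, 178.4, 10, 8, 49]]
top red [[162.5, 160.0, 12, 14, 103]]
top red2 [[164.6, 158.1, 13, 13, 29]]
top pink [[154.2, 167.8, 11, 13, 86]]
side green [[187.9, 199.8, 10, 16, 125]]
side red [[190.4, 176.9, 9, 4, 18]]
side pink [[189.5, 184.9, 9, 15, 109]]
top 341 foot [ 0.539 -0.244] end [ 0.528 -0.403] len 0.159 yaw -94.1
side 167 foot [ 0.537 -0.233] end [ 0.525 -0.407] len 0.174 yaw -93.9
```

Emit:
move_arm(
  plan=[
    [[-1,0,-0.2,0,0,0,0.2],[-1,0,-0.2,0,0,0,0.2],[-1,0,-0.2,0,0,0,0.2],[-1,0,-0.2,0,0,0,0.2],[-1,0,-0.2,0,0,0,0.2],[-1,-0.3,0,0,1,0,0.2],[-0.3,-0.5,0.85,0,1,0,0.2],[-0.36,-0.5,0.85,0,1,0,0.2],[-0.45,-0.4,0.84,0,1,0,0.2],[-0.54,-0.4,0.8,0,1,0,0.2]],
  ],
)

```text
clock: 83.4
position: [0.5239, 0.3022, 0.3012]
tool_rot: [-3.125, 0.95, 1.931]
force: [1.4, -0.1, -0.4]
grip_width: 0.0514
finger_force: 0.0
```

Emit:
move_arm(
  plan=[
    [[-0.63,-0.4,0.75,0,1,0,0.2],[-0.7,-0.4,0.7,0,1,0,0.2],[-0.78,-0.4,0.63,0,1,0,0.2],[-0.84,-0.4,0.54,0,1,0,0.2],[-0.89,-0.4,0.45,0,1,0,0.2],[-0.93,-0.4,0.36,0,1,0,0.2],[-0.97,-0.4,0.26,0,1,0,0.2],[-0.99,-0.4,0.16,0,1,0,0.2],[-1,-0.4,0.05,0,1,0,0.2],[-1,-0.3,0,0,0,1,0.2]],
  ],
)

```text
clock: 84.4
position: [0.5187, 0.0845, 0.3153]
tool_rot: [-3.135, 0.01, 1.808]
force: [-0.5, -0.3, 0.3]
grip_width: 0.0513
finger_force: 0.0
```

Run:
```python
from h import *
down([.5286,-.3856,.004],86); look()
```

```text
clk 84.4 pos [0.5187 0.0845 0.3153] w 0.0513 q [-0.7   0.31  0.54  1.77 -0.17  1.11  0.14] turn [-0.05  0.1   2.93] units in goal axes [-23.41   2.13  15.56] now axes [-22.81  -4.95  15.82]
top green [[153.2, 178.4, 10, 8, 50]]
top red [[162.6, 160.0, 12, 14, 102]]
top red2 [[164.0, 157.0, 13, 11, 27]]
top pink [[154.0, 167.1, 11, 13, 101]]
side green [[187.5, 203.0, 11, 23, 183], [200.2, 218.0, 8, 5, 20]]
side red [[190.4, 176.9, 9, 4, 18]]
side pink [[189.7, 185.0, 9, 15, 115]]
```

Emit:
move_arm(
  plan=[
    [[-1,-0.15,0.3,-0.05,0.1,0.98,0.1],[-1,-0.05,0.3,0,0,0.98,0.1],[-1,0.05,0.3,0,0,0.97,0.1],[-1,0.1,0.3,0,0,0,0.1],[-1,0.1,0.3,0,0,0,0.1],[-1,0.1,0.3,0,0,0,0.1],[-1,0.1,0.3,0,0,0,0.1],[-1,0.1,0.3,0,0,0,0.1],[-1,0.1,0.3,0,0,0,0.1],[-1,0.1,0.3,0,0,0,0.1]],
  ],
)

```text
clock: 85.5
position: [0.5282, -0.1121, 0.2547]
tool_rot: [-3.14, 0.005, 1.508]
force: [0.4, -0.6, -0.4]
grip_width: 0.0471
finger_force: 0.0
```

Emit:
move_arm(
  plan=[
    [[-1,0.1,0.4,0,0,0,0.1],[-1,0.1,0.5,0,0,0,0.1],[-1,0.1,0.7,0,0,0,0.1],[-1,0.1,0.8,0,0,0,0.1],[-1,0.1,0.8,0,0,0,0.1],[-1,0.1,0.8,0,0,0,0.1],[-1,0.1,0.8,0,0,0,0.1],[-1,0.1,0.8,0,0,0,0.1],[-1,0.1,0.8,0,0,0,0.1],[-1,0.1,0.8,0,0,0,0.1]],
  ],
)

```text
clock: 86.5
position: [0.535, -0.3136, 0.1112]
tool_rot: [-3.14, 0.005, 1.508]
force: [1.1, 0.3, 0.6]
grip_width: 0.0472
finger_force: 0.0
```

Run:
```python
from h import *
down([.5286,-.3856,.004],86); stems()
```

```text
clk 86.5 pos [ 0.535  -0.3136  0.1112] w 0.0472 q [ 0.11  0.72  0.49  1.73 -0.44  0.8   0.75] turn [-0.02  0.05  0.06] units in goal axes [-3.61 -0.07  5.36] now axes [-3.59 -0.08  5.38]
top 77 foot [ 0.539 -0.241] end [ 0.538 -0.286] len 0.044 yaw -91.4
side 165 foot [ 0.537 -0.233] end [ 0.525 -0.407] len 0.174 yaw -93.8
```

Emit:
move_arm(
  plan=[
    [[-0.9,0,0.3,0,0.05,0.06,0.1],[-0.9,-0.02,0.5,0,0,0,0.1],[-0.9,-0.02,0.6,0,0,0,0.1],[-0.9,-0.02,0.7,0,0,0,0.1],[0,0,0.9,0,0,0,0.1],[0,0,0.9,0,0,0,0.1],[0,0,0.7,0,0,0,0.1],[0,0,0.4,0,0,0,0.1],[0,0,0.2,0,0,0,0.1],[0,0,0,0,0,0,0.1]],
  ],
)

```text
clock: 87.6
position: [0.528, -0.385, 0.0072]
tool_rot: [-3.139, -0.001, 1.499]
force: [0.4, -0.1, 0.0]
grip_width: 0.0466
finger_force: 0.0
```

Run:
```python
from h import *
down([.5286,-.3856,.004],86); stems()
```

```text
clk 87.6 pos [ 0.528  -0.385   0.0072] w 0.0466 q [ 0.29  0.9   0.4   1.66 -0.5   0.69  0.88] turn [-0.02 -0.01 -0.02] units in goal axes [-0.03  0.03  0.16] now axes [-0.03  0.03  0.16]
side 166 foot [ 0.537 -0.233] end [ 0.526 -0.407] len 0.174 yaw -93.6
```

Emit:
move_arm(
  plan=[
    [[0,0,0.16,0,0,0,0.1],[0,0,0,0,0,0,-1],[0,0,0,0,0,0,-1],[0,0,0,0,0,0,-1],[0,0,0,0,0,0,-1],[0,0,0,0,0,0,-1],[0,0,0,0,0,0,-1],[0,0,-0.4,0,0,0,-1],[0,0,-0.8,0,0,0,-1],[0,0,-1,0,0,0,-1]],
  ],
)

```text
clock: 88.7
position: [0.5277, -0.3853, 0.0492]
tool_rot: [-3.139, -0.001, 1.498]
force: [0.6, -0.1, 0.4]
grip_width: 0.01
finger_force: 58.7
```

Emit:
move_arm(
  plan=[
    [[0.2,0,-1,0,0,-0.4,-1],[0.3,0.1,-1,0,0,-0.4,-1],[0.5,0.2,-1,0,0,-0.4,-1],[0.7,0.3,-1,0,0,-0.4,-1],[0.8,0.3,-1,0,0,-0.4,-1],[0.9,0.3,-1,0,0,-0.4,-1],[0.9,0.3,-1,0,0,-0.4,-1],[0.9,0.3,-1,0,0,-0.4,-1],[0.9,0.3,-1,0,0,-0.4,-1],[0.9,0.3,-1,0,0,-0.4,-1]],
  ],
)

```text
clock: 89.7
position: [0.5538, -0.2398, 0.2502]
tool_rot: [-3.14, -0.001, 1.919]
force: [0.5, -0.6, -0.1]
grip_width: 0.0097
finger_force: 58.7
```

Run:
```python
from h import *
place(0,-.016,.235,T=85)
f=grab('top');g=grab('side')
t=np.radians(-70);hd=np.array([np.cos(t),np.sin(t)]);p=np.array([-hd[1],hd[0]])
for nm,a,b in(('pink',(154,167.1),(189.7,185.0)),):
    X,er=tri(f,a,g,b); c=X[:2]-[.5755,.3168]; print(nm,X.round(3),er.round(4),'along',round(c@hd,3),'lat',round(c@p,3))
for uv in((162.6,160),(153.2,178.4)):
    for z in(.12,.18): c=plane(f,uv,z)[:2]-[.5755,.3168]; print(uv,z,'along',round(c@hd,3),'lat',round(c@p,3))
show(f,(132,148,178,190),1)
```

```text
clk 89.7 pos [ 0.554 -0.24   0.25 ] goal [0.575 0.317 0.376] q [-0.01  0.51  0.46  1.66 -0.25  1.04  0.89] w 0.0097 ff 58.7 F [ 0.5 -0.6 -0.1]
units now [25.83 10.5  -6.29] turn [ -0.02 -14.17  -0.  ] units in goal axes [ -4.02  10.54 -26.26]
pink [0.571 0.289 0.182] 0.0004 along 0.024 lat -0.014
(162.6, 160) 0.12 along 0.041 lat 0.016
(162.6, 160) 0.18 along 0.049 lat -0.003
(153.2, 178.4) 0.12 along 0.004 lat -0.021
(153.2, 178.4) 0.18 along 0.014 lat -0.039
148 ..............................................
149 ..............................................
150 ..............................................
151 ..............................................
152 ................................OO............
153 .............................O................
154 .......................................hWWWWWW
155 ....................................O...WWWWWW
156 .........................O..............WWWW..
157 .....................................O..WWW...
158 ..............hh.....hh.................WWW...
159 ...........h..WWWWWWWW..................WWW...
160 ............WWWWWWW
[... 806 characters left out ...]
..........GGGGGGGG..........WWWWW..WW
177 .....WWW..........GGGGGGGGG.W........WWWWW..WW
178 .....WWW..........GGGGGGGG.WWW.......WWWWW..WW
179 ......WWW........GGGGGGGG...W........WWWWW..WW
180 .....h.WWW.......GGGGGGG.............WWWWW..WW
181 ......hWWWW......GGGGGG..............WWWWW..WW
182 .......hWWWWW....GGGG...............WWWWWW..WW
183 ........h.WWWWWWW...................WWWWWW..WW
184 .........h.WWWWWWWWW................WWWWWW..WW
185 ..............WWWWW.................WWWWWW..WW
186 ....................................WWWWWW..WW
187 ....................................WWWWWW..WW
188 ................h....................WWWWW.WWW
189 .................h.....................WWW.WWW
```

Emit:
move_arm(
  plan=[
    [[0.98,0.4,-0.3,0,-1,0,-1],[0.93,0.4,-0.4,0,-1,0,-1],[0.88,0.4,-0.5,0,-1,0,-1],[0.82,0.4,-0.6,0,-1,0,-1],[0.74,0.4,-0.72,0,-1,0,-1],[0.63,0.4,-0.84,0,-1,0,-1],[0.53,0.4,-0.9,0,-1,0,-1],[0.42,0.4,-0.96,0,-1,0,-1],[0.33,0.4,-1,0,-1,0,-1],[0.23,0.4,-1,0,-1,0,-1]],
  ],
)

```text
clock: 90.8
position: [0.5646, -0.0499, 0.3239]
tool_rot: [-3.129, 0.976, 1.924]
force: [0.9, -1.0, -0.3]
grip_width: 0.0097
finger_force: 58.7
```

Run:
```python
from h import *
place(.018,0,.235,T=86)
```

```text
clk 90.8 pos [ 0.565 -0.05   0.324] goal [0.597 0.311 0.376] q [-1.22  0.67  1.04  1.97  0.57  0.84 -0.35] w 0.0097 ff 58.7 F [ 0.9 -1.  -0.3]
units now [  7.     7.56 -15.12] turn [-0.08 -5.02  0.05] units in goal axes [ -1.48   7.68 -16.54]
```

Emit:
move_arm(
  plan=[
    [[0.3,0.4,-0.8,0,-1,0,-1],[0.2,0.4,-0.85,0,-1,0,-1],[0.1,0.4,-0.87,0,-1,0,-1],[0,0.4,-0.87,0,-1,0,-1],[-0.15,0.4,-0.87,0,-1,0,-1],[-0.2,0.4,-0.87,0,0,0,-1],[-0.2,0.4,-0.87,0,0,0,-1],[-0.2,0.4,-0.87,0,0,0,-1],[-0.2,0.4,-0.87,0,0,0,-1],[-0.2,0.4,-0.87,0,0,0,-1]],
  ],
)

```text
clock: 91.8
position: [0.5836, 0.1356, 0.3733]
tool_rot: [-3.027, 1.495, 2.027]
force: [-0.2, 0.4, 0.4]
grip_width: 0.0099
finger_force: 58.8
```

Run:
```python
from h import *
place(.018,0,.235,T=86)
```

```text
clk 91.8 pos [0.584 0.136 0.373] goal [0.597 0.311 0.376] q [-1.43  1.09  1.08  1.68  0.58  1.23 -0.48] w 0.0099 ff 58.8 F [-0.2  0.4  0.4]
units now [ 0.42  3.56 -8.02] turn [-0.07 -0.06  0.08] units in goal axes [ 0.4   3.62 -8.  ]
```

Emit:
move_arm(
  plan=[
    [[0,0.4,-0.9,0,0,0,-1],[0,0.4,-0.9,0,0,0,-1],[0,0.4,-0.9,0,0,0,-1],[0,0.4,-0.9,0,0,0,-1],[0,0.4,-0.9,0,0,0,-1],[0.1,0.4,-0.9,0,0,0,-1],[0.1,0.4,-0.9,0,0,0,-1],[0.1,0.4,-0.9,0,0,0,-1],[0.1,0.36,-0.8,0,0,0,-1],[0,0,0,-0.07,-0.06,0.08,-1]],
  ],
)

```text
clock: 92.8
position: [0.5973, 0.3115, 0.3761]
tool_rot: [3.136, 1.501, 1.916]
force: [1.1, -0.3, -0.2]
grip_width: 0.0098
finger_force: 58.8
```

Run:
```python
from h import *
place(.018,0,.1,T=86); footcheck(); look()
```

```text
clk 92.8 pos [0.597 0.312 0.376] goal [0.597 0.311 0.241] q [-1.41  1.2   1.02  1.23  0.49  1.58 -0.35] w 0.0098 ff 58.8 F [ 1.1 -0.3 -0.2]
units now [ 6.71 -0.04  0.49] turn [ 0.02  0.   -0.  ] units in goal axes [ 6.71 -0.04  0.49]
pred foot [0.593 0.324 0.235] stem dir [ 0.024 -0.066  0.998]
top pred foot px [133.6 152.3] grip px [117.2 130.9] len 26.9 seen along (np.float64(-1.4), np.float64(26.7)) perp 1.0 near foot perp 0.6
side pred foot px [172.9 171. ] grip px [168.9 122.1] len 49.1 seen along (np.float64(33.9), np.float64(54.0)) perp 1.2 near foot perp 2.7
top green [[128.4, 142.8, 18, 25, 138], [184.4, 169.9, 8, 9, 50], [153.2, 178.4, 10, 8, 50]]
top red [[162.5, 160.0, 12, 14, 103]]
top red2 [[164.6, 158.1, 13, 13, 29]]
top pink [[154.2, 167.8, 11, 13, 85]]
side green [[187.1, 206.8, 11, 15, 115], [200.2, 218.0, 8, 5, 20]]
```

Emit:
move_arm(
  plan=[
    [[0.5,0,0.03,0,0,0,-1],[0.8,0,0.06,0,0,0,-1],[0.9,0,0.06,0,0,0,-1],[0.9,0,0.06,0,0,0,-1],[0.9,0,0.06,0,0,0,-1],[0.9,0,0.06,0,0,0,-1],[0.8,0,0.06,0,0,0,-1],[0.7,0,0.05,0,0,0,-1],[0.6,0,0.05,0,0,0,-1],[0.5,0,0.04,0,0,0,-1]],
  ],
)

```text
clock: 94.0
position: [0.5969, 0.3098, 0.2247]
tool_rot: [-3.129, 1.502, 1.933]
force: [0.2, 1.1, -0.9]
grip_width: 0.0099
finger_force: 58.8
```

Run:
```python
from h import *
place(.018,0,.01,T=86); look()
```

```text
clk 94.0 pos [0.597 0.31  0.225] goal [0.597 0.311 0.151] q [-1.39  1.38  0.94  1.23  0.39  1.52 -0.51] w 0.0099 ff 58.8 F [ 0.2  1.1 -0.9]
units now [3.66 0.02 0.2 ] turn [0.01 0.   0.01] units in goal axes [3.66 0.02 0.21]
top green [[145.2, 158.4, 7, 15, 47], [184.3, 169.9, 8, 9, 49], [153.2, 178.4, 10, 8, 49]]
top red [[162.6, 159.9, 12, 14, 103]]
top red2 [[164.5, 157.8, 13, 13, 26]]
top yellow [[132.5, 145.6, 12, 12, 107]]
top pink [[154.2, 167.7, 11, 13, 83]]
side green [[174.8, 169.9, 7, 5, 14], [179.1, 186.8, 2, 16, 17], [188.2, 194.0, 8, 4, 24]]
side red [[190.5, 176.9, 9, 4, 17]]
side yellow [[173.4, 155.3, 9, 4, 27]]
side pink [[189.4, 184.8, 9, 15, 106]]
```

Emit:
move_arm(
  plan=[
    [[0.5,0,0.03,0,0,0,-1],[0.6,0,0.04,0,0,0,-1],[0.7,0,0.04,0,0,0,-1],[0.6,0,0.04,0,0,0,-1],[0.5,0,0.03,0,0,0,-1],[0.4,0,0.02,0,0,0,-1],[0.25,0,0.01,0,0,0,-1],[0.1,0,0,0,0,0,-1],[0,0,0,0,0,0,-1],[0,0,0,0,0,0,-1]],
  ],
)

```text
clock: 95.1
position: [0.5966, 0.3108, 0.153]
tool_rot: [-3.138, 1.501, 1.925]
force: [0.2, -0.1, -0.6]
grip_width: 0.0098
finger_force: 58.8
```

Run:
```python
from h import *
place(.018,0,.008,T=86); look()
```

```text
clk 95.1 pos [0.597 0.311 0.153] goal [0.597 0.311 0.149] q [-1.37  1.47  0.9   1.19  0.35  1.51 -0.57] w 0.0098 ff 58.8 F [ 0.2 -0.1 -0.6]
units now [0.18 0.01 0.01] turn [0.01 0.   0.  ] units in goal axes [0.18 0.01 0.01]
top green [[184.3, 169.9, 8, 9, 49], [153.2, 178.4, 10, 8, 49]]
top red [[162.6, 159.9, 12, 14, 105]]
top red2 [[164.5, 157.8, 13, 13, 26]]
top yellow [[141.1, 154.5, 11, 12, 95]]
top pink [[154.0, 167.7, 12, 13, 87]]
side green [[187.0, 203.4, 12, 23, 201], [199.6, 217.4, 8, 3, 14]]
side red [[190.3, 177.0, 9, 4, 16]]
side yellow [[175.8, 177.3, 9, 4, 26]]
side pink [[189.3, 184.8, 9, 15, 105]]
```

Emit:
move_arm(
  plan=[
    [[0.2,0,0,0,0,0,-1],[0,0,0,0,0,0,-0.48],[0,0,0,0,0,0,-0.48],[0,0,0,0,0,0,-0.48],[0,0,0,0,0,0,-0.48],[0,0,-0.5,0,0,0,-0.48],[0,0,-1,0,0,0,-0.48],[0,0,-1,0,0,0,-0.48],[0,0,-1,0,0,0,-0.48],[-0.8,0,-0.1,0,0,0,-0.48]],
  ],
)

```text
clock: 96.2
position: [0.571, 0.3801, 0.1679]
tool_rot: [-3.104, 1.501, 1.962]
force: [-1.0, 0.1, -0.5]
grip_width: 0.0223
finger_force: 0.0
```

Emit:
move_arm(
  plan=[
    [[-1,0,-0.2,0,0,0,0],[-1,0,-0.2,0,0,0,0],[-1,0,-0.2,0,0,0,0],[-1,0,-0.2,0,0,0,0],[-1,0,-0.2,0,0,0,0],[-1,0,-0.2,0,0,0,0],[-1,0,-0.2,0,0.5,0,0],[-0.5,0,-0.2,0,1,0,0],[0,0,0,0,1,0,0],[0,0,0,0,1,0,0]],
  ],
)

```text
clock: 97.2
position: [0.565, 0.3976, 0.3228]
tool_rot: [-3.141, 1.13, 1.922]
force: [0.1, -0.6, 0.0]
grip_width: 0.043
finger_force: 0.0
```

Run:
```python
from h import *
s=observe();print(s['position'],s['grip_width'],s['clock'],s['force']); look()
f=grab('top');g=grab('side')
a=cv2.resize(f['color'][115:225,125:350,::-1],(800,390),interpolation=cv2.INTER_CUBIC)
b=cv2.resize(g['color'][140:250,150:320,::-1],(325,210),interpolation=cv2.INTER_CUBIC)
b=np.hstack([b,cv2.resize(g['color'][150:250,150:240,::-1],(475,210),interpolation=cv2.INTER_CUBIC)])
cv2.imwrite('pics/pf.png',np.vstack([a,b]))
```

```text
[0.56497945 0.39756804 0.32282956] 0.04295690757488342 97.2 [ 0.13389401 -0.64305262  0.03390158]
top green [[145.6, 173.3, 27, 16, 138], [184.3, 169.9, 8, 9, 49]]
top red [[162.6, 159.9, 12, 14, 105]]
top red2 [[164.6, 158.0, 13, 13, 27]]
top yellow [[124.9, 167.5, 14, 11, 101]]
top pink [[154.2, 167.7, 11, 13, 87]]
side green [[187.5, 203.0, 11, 23, 183], [174.7, 208.0, 9, 13, 60], [200.2, 218.0, 8, 5, 20]]
side yellow [[168.4, 192.3, 9, 7, 18]]
side pink [[189.6, 184.9, 9, 15, 114]]
```

View pics/pf.png

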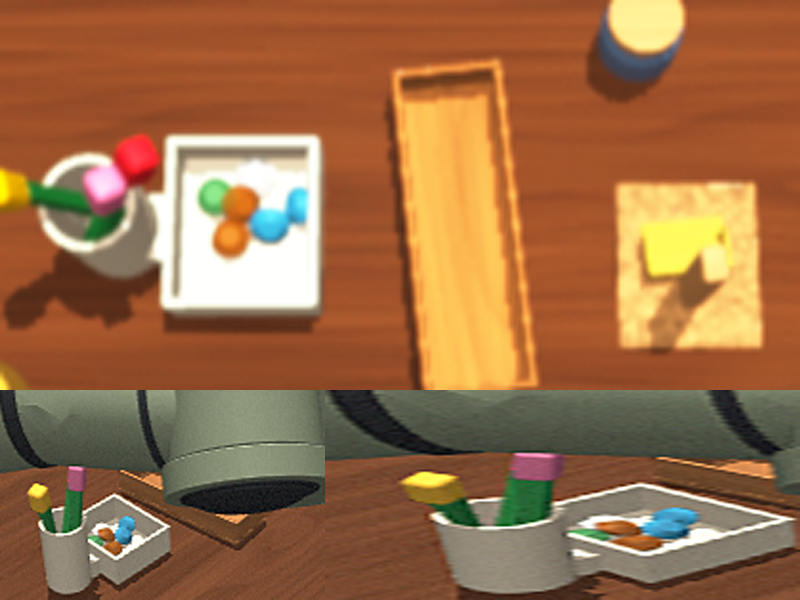

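Run:
```python
from h import *
f=grab('top');g=grab('side')
for nm,a,b in(('yellow',(124.9,167.5),(168.4,191.5)),('pink',(154.2,167.7),(189.6,184.9)),('red',(163,159.5),(192.3,182.9))):
    X,er=tri(f,a,g,b); c=X[:2]-[.5755,.3168]; print(nm,X.round(3),er.round(4),'offset from cup',c.round(3),'lean if foot opposite',np.degrees(np.arctan2(np.hypot(*c)+.02,X[2]-.005)).round(1),'len',np.hypot(np.hypot(*c)+.02,X[2]-.005).round(3))
```

```text
yellow [0.57  0.357 0.194] 0.0075 offset from cup [-0.005  0.041] lean if foot opposite 17.9 len 0.198
pink [0.57  0.289 0.182] 0.0014 offset from cup [-0.005 -0.028] lean if foot opposite 15.2 len 0.184
red [0.59  0.269 0.171] 0.0065 offset from cup [ 0.014 -0.048] lean if foot opposite 22.9 len 0.18
```

```bash
python3 -c "
from workcell import job_done
print(job_done())"
```

```text
the job is handed in; nothing more can be done
None
```

The job is handed in: all six pebbles went from the tray to the basin by scoop, all three tulips stand in the tall cup, the scoop stands upright on its mat, and no ornament was moved; early on the scoop slipped in the grip and tipped over in the tray, so I stood it up and regripped it lower.

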